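# Fill the wax tray and stack the empty one

### The job

Clear the sloping stand: move its two beeswax bars into the two free nests of the part-filled tray that lies flat on the bench, so that this tray is full, each bar set down without dropping it and sitting fully home on the floor of its nest. Then lift the emptied tray off the stand and stack it right way up, level and flush on top of the pile of empty trays, without letting it fall. Leave the pile, the filled tray and the other things on the bench where they are.

Things in the scene. Friction and masses are not known exactly. Their poses are not given: they have to be found in the camera images.
- stand_deck (a point): fixed dark-wood stand that faces away from the robot; this point is the centre of its deck's surface, 85 mm above the bench; axes of the upright stand, z up, y along its lip, x towards its high edge, the robot's side. The plywood deck (204 mm long, 150 mm wide) slopes 0.48 rad (27.5 deg) down to its low far edge, where a lip stands 15 mm above it
- tray_s_mid (a point): the tray on the stand, to be emptied and stacked: its centre, half-way up (11 mm above its underside). Axes turn with it, z square to its floor; on the stand x points up the slope, to the robot's side. Pine, 187 mm (x) by 138 mm (y) by 22 mm high, plywood floor 6 mm thick, walls 10 mm thick, about 0.19 kg. The other three trays are alike
- tray_f_mid (a point): the part-filled tray flat on the bench, like the others, not fixed: this point is its centre, 11 mm above its underside, axes turn with it, x roughly away from the robot. It holds bar_3 in nest 1, the nearest to the robot; nests 2 and 3 are free
- tray_f_nest1 (a point): nest 1 of the flat tray (x = -63 mm): the place of a seated bar's centre, 26 mm above the tray's underside, 20 mm above its floor; axes as the tray's
- tray_f_nest2 (a point): nest 2, the middle one of the flat tray (x = 0), likewise
- tray_f_nest3 (a point): nest 3 of the flat tray (x = +63 mm), likewise
- bar_1_mid (a point): yellow cast beeswax bar, 32 mm (x) by 110 mm (y) by 40 mm high (z), about 0.135 kg: its centre, axes turn with it. It starts in the lowest, farthest nest (x = -63 mm) of the tray on the stand, lying across the slope, tilted with the tray, against the nest's lower side. Its top stands 24 mm above walls and battens
- bar_2_mid (a point): a second such bar, its centre; starts in the middle nest of the tray on the stand (31 mm clear of bar_1)
- bar_3_mid (a point): a third such bar, its centre; already in nest 1 of the flat tray, it stays there
- tray_s: the same tray, the middle of its underside. Every tray has two battens 22 mm wide along y, centred at x = -31.5 and +31.5 mm, as high as the walls (16 mm above the floor), parting three nests 41 mm (x) by 118 mm (y), centred at x = -63, 0, +63 mm. Empty, it can be lifted by a batten, a finger in the nest on either side
- bar_1: bar_1, the middle of its underside
- bar_2: bar_2, the middle of its underside
- bar_3: bar_3, the middle of its underside
- empty_top_mid (a point): the upper of two stacked empty trays, the pile of empties on the bench, not fixed: its centre, 33 mm above the bench; its rim is 44 mm above the bench; x roughly away from the robot
- empty_low_mid (a point): the lower tray of that pile, its centre, 11 mm above the bench
- hammer: bystander: hammer, 270 mm long, lying behind the trays (beyond them, seen from the robot); origin at the middle of its underside
- screwdriver: bystander: black screwdriver, 170 mm long, between the trays
- marker: bystander: white and yellow marker pen, 140 mm long, 16 mm thick, between the trays
- hive_tool: bystander: yellow and steel hive tool, a flat bar 235 mm long, to the right of the trays
- jar: bystander: amber glass jar with brass lid, 68 mm across, 90 mm high, to the left of the trays

How it is judged:
By the outcome, as a careful person would: the job done as asked, in the order asked, and still so for the second after the job is handed in, with the robot touching nothing.
It also fails if it takes over 72 s, if anything falls off the work surface, if the arm or the gripper's body presses on something with over 40 N, if the wrist force passes 120 N, or if a joint passes its speed limit or range.

### The arm

A 6-joint arm with a two-finger parallel gripper is mounted at the origin on the work surface. World frame = base frame: x ahead of the robot, y to its left, z up, the work surface at z = 0. Lengths are in mm, angles in rad, forces in N, time in s.
With the tool pointing down it reaches from about 300 to 775 mm from the base axis. Payload 14.6 kg.
Tool frame: the origin (TCP) lies between the finger pads; the fingertips stand manip.finger_overhang ahead of it and the grasp point (between the pads) lies 2 mm behind it (manip.finger_overhang is the distance from the TCP to the fingertips, in mm); z points along the fingers, y is the direction in which the jaws open and shut (so a half turn about z gives the same grasp; the last joint's range is limited). The gripper opens to 94 mm and grips with 3 to 60 N. Pads are 16 mm wide; open, the fingers measure 119 mm over their backs; the gripper's body (75 mm by 177 mm) begins 78 mm behind the grasp point.
Start: joints at [-1.343, 0.3, 1.521, -0, 1.321, -0.067], TCP at [159.795, -526.265, 222.446] pointing down, gripper open.
Joint ranges: [-3.03, 3.03], [-0.79, 2.21], [0.23, 2.52], [-1.04, 4.18], [0, 3.07], [-2.55, 2.55]. Speed limits (rad/s): [2.22, 2.22, 2.57, 3.14, 3.14, 3.14].

### API

Orientations are given as [roll, pitch, yaw] about the fixed x, y, z axes, in that order (R = Rz(yaw) Ry(pitch) Rx(roll)).
In Python, from cell import manip gives the robot as it stands.
- The arm moves only by the tool drive_tool, never from a script. Its argument "steps" is a list of rows, each an object with "delta_pos": the shift along the world's x, y, z in mm, a list of three; "yaw": the turn about the world's z in rad; "hand": the finger opening in mm, from 0 to 94. A call has 1 to 5 rows; each row shifts and turns the commanded pose from where the row before left it; what a row does not reach is not made up. A row lasts 1/12 s, in which the tool goes at most 41.7 mm and 7.16 degrees, less where a joint would pass 70% of its speed; a pose out of reach is approached as far as the arm can. A call is refused whole if a number of a shift passes 41.7 or a number of a turn 0.125, either way. A call with a gripper value outside its range is refused whole. The fingers move at their own pace and stop on an object; "squeeze" is the grip in N (left out, the last holds). Time passes only in rows, so rows that do not move let the fingers close. It gives the time, the measured TCP pose, the force and the opening at its end, in the units of the state.
- manip.read_state(): the state, without advancing time (a new reading comes with each control period).
- manip.camera(name): name is "side" or "top"; returns a dict with "frame" (400x640x3 uint8, red, green, blue), "range_z" (400x640 float32, mm along the optical axis (not along the pixel's ray), 0 where there is no reading), "intrinsics" (3x3 intrinsics, pixels), "position" and "attitude" of the camera in the world. Camera axes: x right, y down, z forward; pixel columns grow to the right and rows downward; lengths in mm; the calibration is good to about 2 mm. A picture is of the moment at which its call begins.
- manip.sign_off(): hands the job in, once; it reports no verdict.
The state is a dict: "clock": time; "joints": joint angles; "qd": joint speeds; "effort": joint torques, N m; "eef_pos": TCP position; "eef_rot": TCP orientation; "wrist_force": force on the tool from outside, world axes, zero at the start; "moment": the same for the moment, N m; "finger_gap": finger opening in mm.
Only numpy, scipy, OpenCV 4.12 (cv2) and the standard library are available. Lean on these libraries where they do the work, as an engineer would, in place of code of your own. Each camera call takes 0.05 s, during which the arm holds its last target.

## Working session

There is one attempt and no reset: what is moved stays moved. The work goes in short steps, Python scripts to look and compute and a tool call to move; the robot and the scene stay as the last step left them, time stands still between calls to the robot, and variables do not carry over. Pictures are saved under pics/ and viewed, and the job is handed in when it is done.

Besides the shell and the picture viewer there is one more tool, called after "Call:" as name(argument=value, ...) on one line, values as JSON. drive_tool: Moves the arm, as the interface text tells. Its arguments: {"type":"object","properties":{"steps":{"type":"array"},"squeeze":{"type":"number"}},"required":["steps"]}

```bash
ls; mkdir -p pics; python3 - <<'E'
from cell import manip
import cv2,numpy as np
s=manip.read_state(); print(s); print(manip.finger_overhang)
for n in ("side","top"):
    c=manip.camera(n); cv2.imwrite(f"pics/{n}0.png",c["frame"][:,:,::-1]); np.savez(f"pics/{n}0.npz",**c)
    print(n,c["intrinsics"],c["position"],c["attitude"])
E
```

```text
pics
{'clock': 0.0, 'joints': array([-1.34255707e+00,  3.00445138e-01,  1.52159380e+00, -2.14743575e-05,
        1.32070027e+00, -6.66065540e-02]), 'qd': array([-5.98061026e-04,  1.04604573e-03,  2.12211733e-04,  5.92195531e-04,
        7.77089983e-05,  5.55432825e-04]), 'effort': array([ 3.25051100e-03, -5.31797647e+01, -3.52730727e+01,  7.08293659e-02,
        2.42868107e-02, -9.35314324e-05]), 'eef_pos': array([ 159.75797457, -526.02611165,  221.89518368]), 'eef_rot': array([-3.14044726e+00, -5.55573950e-05,  2.94851101e-01]), 'wrist_force': array([-0.79933213,  0.67210933, -0.19419383]), 'moment': array([ 0.01352832,  0.00798832, -0.02404288]), 'finger_gap': 93.80367800644906}
17.0
side [[420.48481357   0.         315.36474364]
 [  0.         420.48481357 199.51871893]
 [  0.           0.           1.        ]] [ -65.28197277  749.73841546 1029.93593103] [-2.31981094  0.02040242 -2.42665688]
top [[423.87202558   0.         319.51539639]
 [  0.         423.87202558 201.55494462]
 [  0.           0.           1.        ]] [ 322.14702922   -6.6102445  1346.69067244] [-2.92790817e+00  1.29032080e-03 -1.47272419e+00]
```

View pics/top0.png

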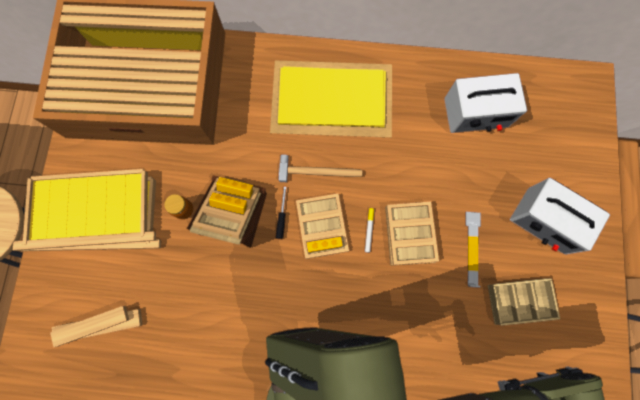

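View pics/side0.png

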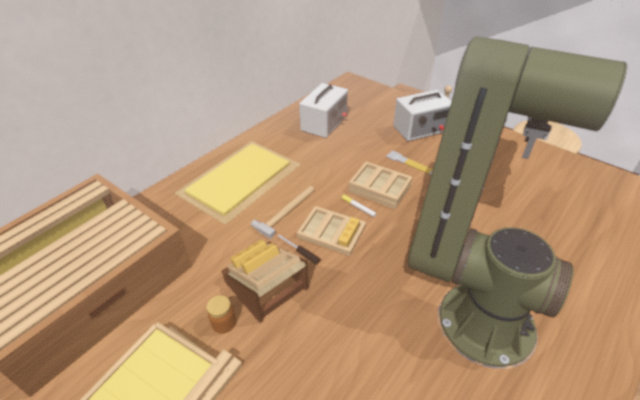

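```bash
cat > h.py <<'E'
import numpy as np, cv2
from scipy.spatial.transform import Rotation as R
def cloud(c):
    K=c["intrinsics"];z=c["range_z"].astype(float);v,u=np.mgrid[0:z.shape[0],0:z.shape[1]]
    P=np.stack([(u-K[0,2])/K[0,0]*z,(v-K[1,2])/K[1,1]*z,z],-1)
    W=P@R.from_euler('xyz',c["attitude"]).as_matrix().T+c["position"]
    W[z==0]=np.nan
    return W
def ray(c,uv,h):
    "pixels (N,2) -> points on plane z=h"
    K=c["intrinsics"];uv=np.atleast_2d(uv).astype(float)
    d=np.stack([(uv[:,0]-K[0,2])/K[0,0],(uv[:,1]-K[1,2])/K[1,1],np.ones(len(uv))],-1)@R.from_euler('xyz',c["attitude"]).as_matrix().T
    p=c["position"];t=(h-p[2])/d[:,2]
    return p+d*t[:,None]
def proj(c,P):
    P=np.atleast_2d(P)
    q=(P-c["position"])@R.from_euler('xyz',c["attitude"]).as_matrix()
    q=q@c["intrinsics"].T
    return q[:,:2]/q[:,2:]
E
python3 - <<'E'
from h import *
for n,box in (("top",(180,160,450,280)),("side",(200,140,430,320))):
    c=np.load(f"pics/{n}0.npz");W=cloud(c)
    x0,y0,x1,y1=box
    f=c["frame"][y0:y1,x0:x1,::-1]
    cv2.imwrite(f"pics/{n}_crop.png",cv2.resize(f,None,fx=2.9,fy=2.9,interpolation=cv2.INTER_CUBIC))
    h=W[y0:y1,x0:x1,2]
    g=np.uint8(np.clip(np.nan_to_num(h),0,130)/130*255)
    cv2.imwrite(f"pics/{n}_h.png",cv2.applyColorMap(cv2.resize(g,None,fx=2.9,fy=2.9,interpolation=cv2.INTER_NEAREST),cv2.COLORMAP_JET))
    print(n,[ (u,v,W[v,u].round(1)) for u,v in ((322,226),(413,232),(380,300),(227,205),(340,240))])
E
```

```text
top [(322, 226, array([533.1,   7.9,   3.6])), (413, 232, array([ 538.2, -278.1,   27.8])), (380, 300, array([ 320.8, -193.5,   -3.5])), (227, 205, array([548.9, 291. , 125. ])), (340, 240, array([488.6, -52. ,  45.4]))]
side [(322, 226, array([559.6,  28. ,  23. ])), (413, 232, array([ 326.4, -161.9,   -1.9])), (380, 300, array([258.7, 127.7,   1.5])), (227, 205, array([882.7, 161.5,  19.4])), (340, 240, array([465. ,  52.4,  43.4]))]
```

View pics/top_crop.png

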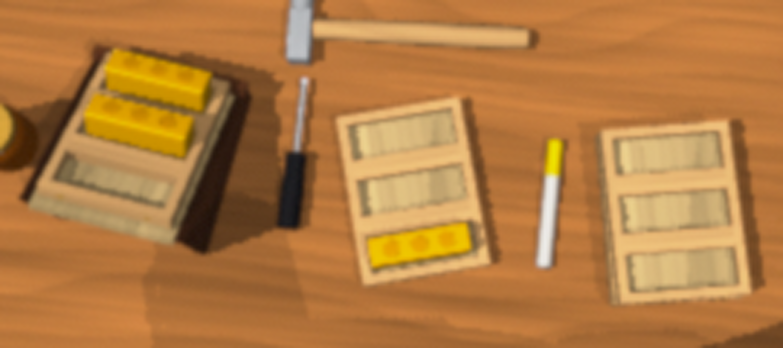

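View pics/top_h.png

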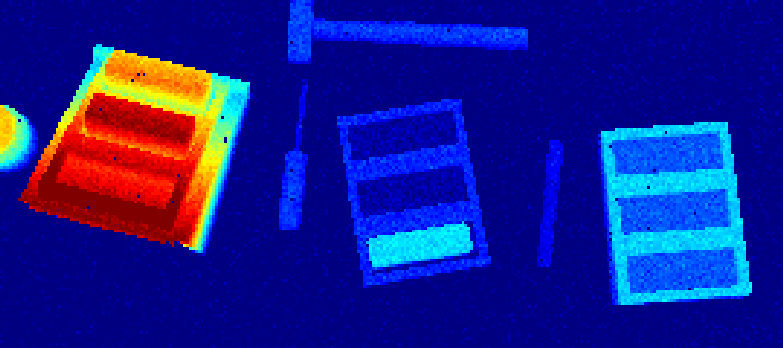

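View pics/side_crop.png

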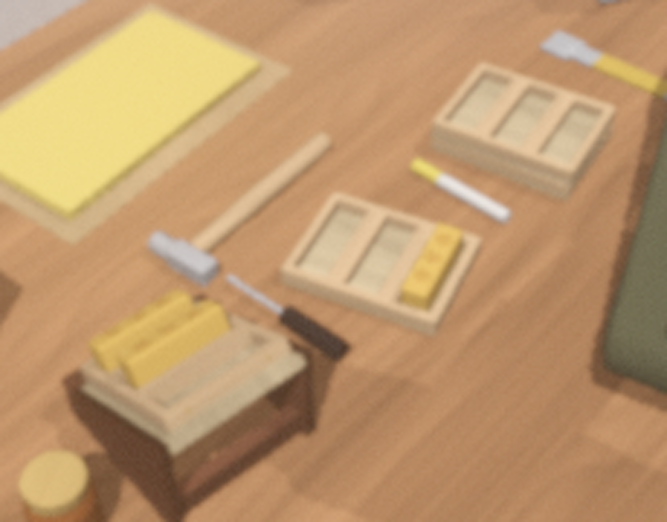

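```bash
cat > m.py <<'E'
from h import *
def rect(P):
    r=cv2.minAreaRect(np.float32(P));return r
def load(n,k=0): return np.load(f"pics/{n}{k}.npz")
if __name__=="__main__":
    for n in ("top","side"):
        c=load(n);W=cloud(c);hsv=cv2.cvtColor(c["frame"],cv2.COLOR_RGB2HSV)
        yel=((hsv[...,0]>17)&(hsv[...,0]<32)&(hsv[...,1]>(160 if n=="top" else 130))&(hsv[...,2]>120))
        X,Y,Z=W[...,0],W[...,1],W[...,2]
        # flat trays
        for nm,(x0,x1,y0,y1),h in (("flat",(420,660,-80,120),22),("pile",(420,660,-380,-180),44)):
            m=(X>x0)&(X<x1)&(Y>y0)&(Y<y1)
            rim=m&(abs(Z-h)<6)
            lab=cv2.connectedComponentsWithStats(np.uint8(rim))
            i=1+np.argmax(lab[2][1:,4]);rim=lab[1]==i
            P=W[rim][:,:2]
            r=rect(P);print(n,nm,"rim rect world",np.round(r[0],1),np.round(r[1],1),round(r[2],1),"z",np.nanmedian(Z[rim]).round(1),rim.sum())
            # contour route
            cs,_=cv2.findContours(np.uint8(rim),cv2.RETR_CCOMP,cv2.CHAIN_APPROX_NONE)
            for q in cs:
                if cv2.contourArea(q)<60: continue
                Q=ray(c,q[:,0,:],h)[:,:2];r=rect(Q);print("   contour",np.round(r[0],1),np.round(r[1],1),round(r[2],1))
        m=yel&(X>400)&(X<700)&(Y>-60)&(Y<400)&(Z>30)
        lab=cv2.connectedComponentsWithStats(np.uint8(m))
        for i in range(1,lab[0]):
            if lab[2][i,4]<60: continue
            P=W[lab[1]==i];print(n,"yellow",lab[2][i],P.mean(0).round(1),"zmax/min",np.percentile(P[:,2],[2,98]).round(1),[np.round(t,1) for t in rect(P[:,:2])])
E
python3 m.py
```

```text
top flat rim rect world [533.8   9.2] [187.8 137.9] 15.4 z 20.7 1113
   contour [533.3   9.2] [187.2 137.8] 15.3
   contour [472.2  -8. ] [ 50.1 127.9] 15.5
   contour [533.1   9.3] [ 49.9 123.6] 17.5
   contour [591.3  26.8] [ 54.  126.5] 15.3
top pile rim rect world [ 535.2 -272.7] [187.7 139.8] 9.9 z 43.1 1203
   contour [ 534.6 -272.1] [187.2 139.2] 9.9
   contour [ 472.6 -282.9] [ 47.7 122.3] 10.6
   contour [ 535.9 -271.3] [ 49.3 126.4] 10.0
   contour [ 595.4 -262.3] [ 50.  128.7] 10.5
top yellow [ 209  177   44   38 1127] [583.4 290.4 103.5] zmax/min [ 71.5 129.3] [array([589.2, 296.3]), array([123.1, 106.2]), np.float64(82.7)]
top yellow [306 236  37  17 377] [471.9  -4.6  44.4] zmax/min [37.7 50.1] [array([472.7,  -4.4]), array([ 32.5, 109.7]), np.float64(15.1)]
side flat rim rect world [534.   10.8] [189.9 146.8] 15.3 z 21.9 913
   contour [531.5  14.1] [189.2 145.1] 15.3
   contour [532.6  12.9] [ 45.6 121.1] 15.2
   contour [593.4  28.2] [ 44.7 123.8] 14.6
side pile rim rect world [ 534.8 -270.1] [189.5 146.4] 10.3 z 43.5 712
   contour [ 533.1 -266.7] [189.6 145.3] 10.1
   contour [ 471.7 -280.1] [ 44.6 122.1] 9.5
   contour [ 533.9 -269.2] [ 45.3 122. ] 11.4
   contour [ 596.4 -256.8] [ 46.5 120.5] 9.8
side yellow [339 219  20  27 238] [464.9   6.3  44. ] zmax/min [31.6 50.1] [array([467.6,   0.6]), array([ 27.8, 108.9]), np.float64(14.6)]
side yellow [231 240  48  33 824] [578.6 300.  110.3] zmax/min [ 85.1 130.2] [array([584.8, 279.6]), array([140.9,  93.7]), np.float64(81.4)]
```

```bash
cat > st.py <<'E'
from m import *
th=.48
def loc(W,az,o):
    # local tray axes: x uphill(az), z normal
    ux=np.array([np.cos(az)*np.cos(th),np.sin(az)*np.cos(th),np.sin(th)])
    uz=np.array([-np.cos(az)*np.sin(th),-np.sin(az)*np.sin(th),np.cos(th)])
    uy=np.cross(uz,ux); return (W-o)@np.stack([ux,uy,uz],1),(ux,uy,uz)
if __name__=="__main__":
    from scipy.optimize import least_squares
    for n in ("top","side"):
        c=load(n);W=cloud(c);X,Y,Z=W[...,0],W[...,1],W[...,2]
        m=(X>430)&(X<680)&(Y>190)&(Y<400)&(Z>30)
        P=W[m]
        # plane of rim: robust plane fit with normal tilt free, from non-yellow pts
        hsv=cv2.cvtColor(c["frame"],cv2.COLOR_RGB2HSV)
        yel=((hsv[...,0]>17)&(hsv[...,0]<32)&(hsv[...,1]>(160 if n=="top" else 130))&(hsv[...,2]>120))
        nu=P[~yel[m]];rng=np.random.default_rng(0);best=0
        for k in range(3000):
            a=nu[rng.choice(len(nu),3,False)];N=np.cross(a[1]-a[0],a[2]-a[0]);
            l=np.linalg.norm(N)
            if l<500: continue
            N/=l*np.sign(N[2]);
            if not .85<N[2]<.92: continue
            d=(nu-a[0])@N;s=(abs(d)<2.5).sum()
            if s>best: best=s;bi=abs(d)<2.5
        for k in range(3):
            o=nu[bi].mean(0);N=np.linalg.svd(nu[bi]-o)[2][2];N*=np.sign(N[2]);bi=abs((nu-o)@N)<3
        print(n,"plane",best,N.round(3),"tilt",np.arccos(N[2]).round(3),"az uphill",np.arctan2(-N[1],-N[0]).round(3),"z at (560,290)",(o[2]-((560-o[0])*N[0]+(290-o[1])*N[1])/N[2]).round(1))
        az=np.arctan2(-N[1],-N[0])
        for sel,nm in ((nu[bi],"rim"),):
            L,_=loc(sel,az,np.array([560,290,110.]));r=rect(L[:,:2]);print(nm,[np.round(t,1) for t in r], L[:,2].mean().round(1))
        yp=P[yel[m]];d=(yp-o)@N
        print("hist yellow above plane",np.histogram(d,bins=np.arange(-6,36,3)))
        t=yp[d>20];L,_=loc(t,az,np.array([560,290,110.]))
        for lo,hi in ((-1e3,np.median(L[:,0])),(np.median(L[:,0]),1e3)):
            q=L[(L[:,0]>lo)&(L[:,0]<hi)];r=rect(q[:,:2]);print("bar top",len(q),[np.round(t,1) for t in r],q.mean(0).round(1))
E
python3 st.py
```

```text
top plane 616 [ 0.457 -0.067  0.887] tilt 0.48 az uphill 2.996 z at (560,290) 98.6
rim [array([ 4. , -6.4]), array([195.7, 152.1]), np.float64(2.3)] -10.1
hist yellow above plane (array([ 47,  57,  60,  43,  44,  46,  39,  48,  82, 263, 258,  51,   3]), array([-6, -3,  0,  3,  6,  9, 12, 15, 18, 21, 24, 27, 30, 33]))
bar top 305 [array([-46.6,  -5.7]), array([109.2,  66.1]), np.float64(89.9)] [-59.   -5.9  14. ]
bar top 305 [array([ 2.5, -3.2]), array([109.1,  31.6]), np.float64(90.0)] [ 2.4 -2.1 14.2]
side plane 564 [ 0.456 -0.069  0.887] tilt 0.479 az uphill 2.992 z at (560,290) 99.8
rim [array([ 8.3, -7.5]), array([191.5, 140.6]), np.float64(0.1)] -9.1
hist yellow above plane (array([  1,  11,  40,  44,  58,  69,  73,  81,  83, 142, 218,   3,   0]), array([-6, -3,  0,  3,  6,  9, 12, 15, 18, 21, 24, 27, 30, 33]))
bar top 195 [array([-41.3, -10.4]), array([ 66. , 105.4]), np.float64(0.8)] [-52.  -12.9  14.9]
bar top 195 [array([ 5.7, -6.6]), array([108.1,  29.5]), np.float64(88.2)] [ 7.5 -9.2 14.8]
```

```bash
cat >> st.py <<'E'
    print("----")
    az=2.994;O=np.array([560,290,110.]);RES={}
    for n in ("top","side"):
        c=load(n);W=cloud(c);hsv=cv2.cvtColor(c["frame"],cv2.COLOR_RGB2HSV)
        yel=((hsv[...,0]>17)&(hsv[...,0]<32)&(hsv[...,1]>(160 if n=="top" else 130))&(hsv[...,2]>120))
        L,ax=loc(W,az,O)
        for nm,lo,hi in (("b1",-100,-32),("b2",-32,40)):
            m=yel&(L[...,0]>lo)&(L[...,0]<hi)&(abs(L[...,1])<90)&(abs(L[...,2]-14.5)<4)
            q=L[m];r=rect(q[:,:2]);ctr=np.array([*r[0],np.median(q[:,2])-20]);print(n,nm,m.sum(),[np.round(t,1) for t in r],np.median(q[:,2]).round(2),"centre world",(O+ctr@np.stack(ax)).round(1))
            v,u=np.nonzero(m);
        m=(abs(L[...,2]+10)<3)&(abs(L[...,0])<130)&(abs(L[...,1])<100)
        x=L[m][:,0];y=L[m][:,1]
        print(n,"rim x pct",np.percentile(x,[0,1,2,98,99,100]).round(1),"y",np.percentile(y,[0,1,2,98,99,100]).round(1),"ztop",np.median(L[m][:,2]).round(2))
E
python3 st.py | sed -n '/----/,$p'
python3 - <<'E'
from st import *
az=2.994;O=np.array([560,290,110.])
for n in("top","side"):
    c=load(n)
    L,_=loc(cloud(c),az,O)
    # top-down map in tray frame at rim plane: sample rays to plane
    ux,uy,uz=loc(O[None],az,O)[1]
    gx,gy=np.meshgrid(np.arange(-120,121,.8),np.arange(-110,111,.8),indexing='xy')
    P=O+gx[...,None]*ux+gy[...,None]*uy+(-10)*uz
    uv=proj(c,P.reshape(-1,3)).reshape(*gx.shape,2).astype(np.float32)
    f=cv2.remap(c["frame"],uv[...,0],uv[...,1],cv2.INTER_CUBIC)
    cv2.imwrite(f"pics/st_{n}.png",cv2.resize(f[:,:,::-1],None,fx=2,fy=2))
E
```

```text
----
top b1 277 [array([-61.2,  -5.9]), array([109.2,  34.3]), np.float64(88.3)] 13.91 centre world [611.7 288.2  76.4]
top b2 297 [array([ 1.2, -3.3]), array([ 34.2, 107.7]), np.float64(0.1)] 14.01 centre world [556.7 293.9 105.3]
top rim x pct [-97.  -85.6 -80.6  97.5  98.2  99.4] y [-86.4 -74.5 -73.7  62.9  63.4  65.5] ztop -10.0
side b1 186 [array([-58.4, -10.6]), array([ 32. , 105.4]), np.float64(0.7)] 15.08 centre world [610.5 293.2  78.7]
side b2 219 [array([ 4.1, -6.6]), array([108.1,  32.7]), np.float64(88.1)] 15.08 centre world [555.1 297.4 107.5]
side rim x pct [-87.4 -82.3 -71.5 100.8 101.5 104.1] y [-77.8 -76.9 -76.6  59.7  61.2  62.8] ztop -9.04
```

View pics/st_top.png

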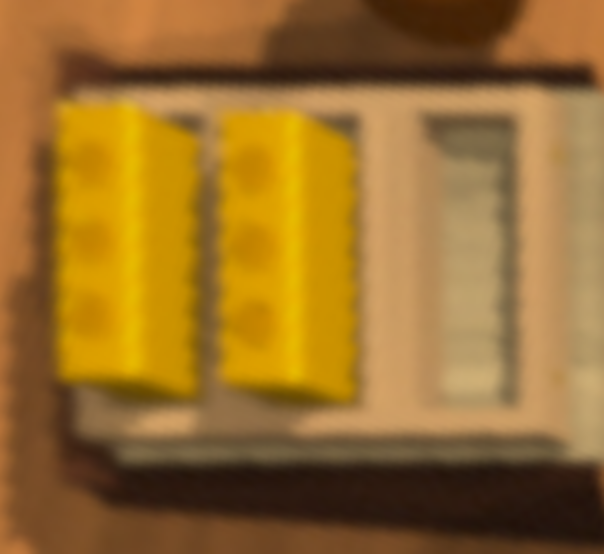

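View pics/st_side.png

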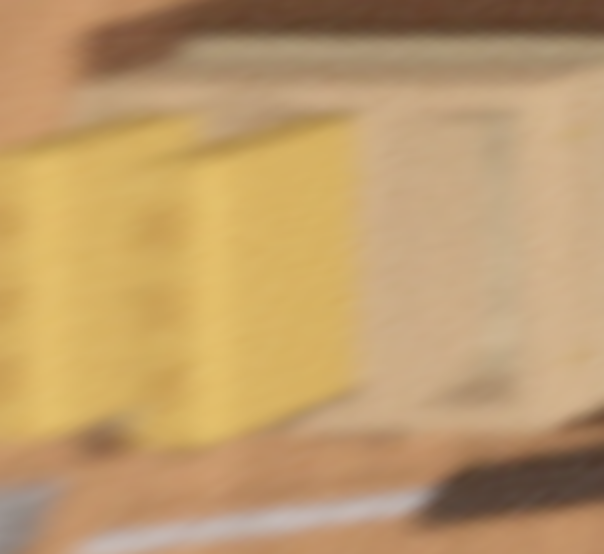

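Call:
drive_tool(steps=[{"delta_pos": [16.8, 34, 0], "yaw": 0.047, "hand": 42}, {"delta_pos": [16.8, 34, 0], "yaw": 0.047, "hand": 42}, {"delta_pos": [16.8, 34, 0], "yaw": 0.047, "hand": 42}, {"delta_pos": [16.8, 34, 0], "yaw": 0.047, "hand": 42}, {"delta_pos": [16.8, 34, 0], "yaw": 0.047, "hand": 42}], squeeze=10)

```text
clock: 0.52
eef_pos: [244.0, -354.5, 222.1]
eef_rot: [-3.141, -0.0, 0.532]
wrist_force: [0.1, -0.6, -0.3]
finger_gap: 64.3
```

Call:
drive_tool(steps=[{"delta_pos": [16.8, 34, 0], "yaw": 0.047, "hand": 42}, {"delta_pos": [16.8, 34, 0], "yaw": 0.047, "hand": 42}, {"delta_pos": [16.8, 34, 0], "yaw": 0.047, "hand": 42}, {"delta_pos": [16.8, 34, 0], "yaw": 0.047, "hand": 42}, {"delta_pos": [16.8, 34, 0], "yaw": 0.047, "hand": 42}])

```text
clock: 0.93
eef_pos: [328.0, -184.5, 222.5]
eef_rot: [3.141, -0.0, 0.767]
wrist_force: [0.6, -0.6, -0.4]
finger_gap: 42.1
```

Call:
drive_tool(steps=[{"delta_pos": [16.8, 34, 0], "yaw": 0.047, "hand": 42}, {"delta_pos": [16.8, 34, 0], "yaw": 0.047, "hand": 42}, {"delta_pos": [16.8, 34, 0], "yaw": 0.047, "hand": 42}, {"delta_pos": [16.8, 34, 0], "yaw": 0.047, "hand": 42}, {"delta_pos": [16.8, 34, 0], "yaw": 0.047, "hand": 42}])

```text
clock: 1.35
eef_pos: [412.1, -14.3, 222.4]
eef_rot: [3.141, -0.0, 1.002]
wrist_force: [0.6, -0.2, -0.4]
finger_gap: 42.3
```

Call:
drive_tool(steps=[{"delta_pos": [16.8, 34, 0], "yaw": 0.047, "hand": 42}, {"delta_pos": [16.8, 34, 0], "yaw": 0.047, "hand": 42}, {"delta_pos": [16.8, 34, 0], "yaw": 0.047, "hand": 42}, {"delta_pos": [16.8, 34, 0], "yaw": 0.047, "hand": 42}, {"delta_pos": [16.8, 34, 0], "yaw": 0.047, "hand": 42}])

```text
clock: 1.77
eef_pos: [496.1, 155.8, 222.2]
eef_rot: [-3.141, 0.0, 1.237]
wrist_force: [-0.4, -0.4, 0.6]
finger_gap: 41.8
```

Call:
drive_tool(steps=[{"delta_pos": [16.6, 34.3, 0], "yaw": 0.0465, "hand": 42}, {"delta_pos": [16.7, 34.3, 0], "yaw": 0.0465, "hand": 42}, {"delta_pos": [16.7, 34.3, -10], "yaw": 0.0465, "hand": 42}, {"delta_pos": [16.6, 34.4, -20], "yaw": 0.0465, "hand": 42}, {"delta_pos": [0, 0, -32], "yaw": 0, "hand": 42}])

```text
clock: 2.18
eef_pos: [563.7, 295.1, 161.8]
eef_rot: [3.138, -0.003, 1.427]
wrist_force: [-0.4, 0.4, -1.0]
finger_gap: 41.8
```

```bash
cat > shot.py <<'E'
import sys,cv2,numpy as np
from cell import manip
k=sys.argv[1]
for a in sys.argv[2:]:
    n,x0,y0,x1,y1,s=a.split(",");c=manip.camera(n);np.savez(f"pics/{n}{k}.npz",**c)
    f=c["frame"][int(y0):int(y1),int(x0):int(x1),::-1]
    cv2.imwrite(f"pics/{n}_{k}.png",cv2.resize(f,None,fx=float(s),fy=float(s),interpolation=cv2.INTER_CUBIC))
s=manip.read_state();print(s["clock"],s["eef_pos"].round(2),s["eef_rot"].round(4),s["wrist_force"].round(2),s["finger_gap"])
E
python3 shot.py 1 top,150,130,330,260,4 side,190,180,340,330,4
```

```text
2.2833 [559.72 289.91 155.29] [-3.1336  0.0051  1.4222] [-0.16 -0.33 -0.45] 42.23003190082309
```

View pics/side_1.png

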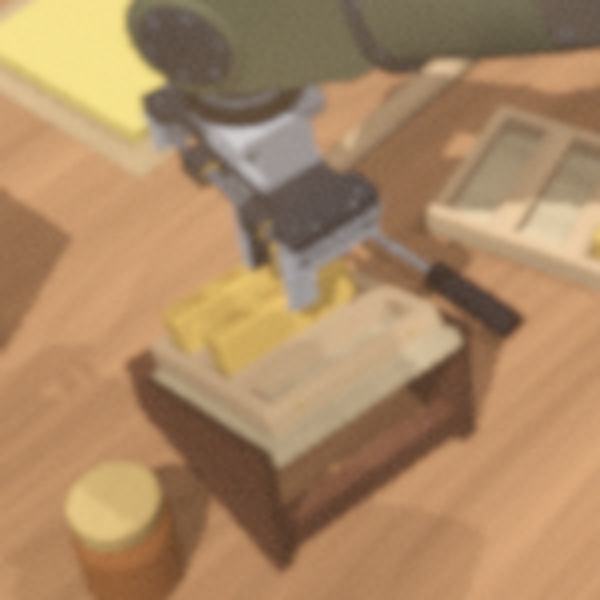

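View pics/top_1.png

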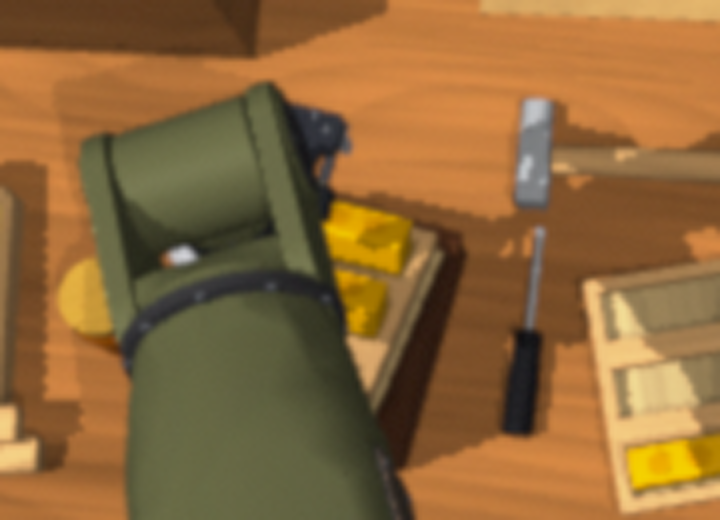

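Call:
drive_tool(steps=[{"delta_pos": [0, 0, 0], "yaw": 0, "hand": 42}, {"delta_pos": [0, 0, 0], "yaw": 0, "hand": 42}, {"delta_pos": [0, 0, 0], "yaw": 0, "hand": 42}])

```text
clock: 2.53
eef_pos: [562.4, 289.3, 163.6]
eef_rot: [3.139, -0.002, 1.42]
wrist_force: [-0.8, -0.1, 0.5]
finger_gap: 42.0
```

```bash
python3 shot.py 2 side,190,180,340,330,4; python3 - <<'E'
from h import *
c=np.load("pics/side2.npz");W=cloud(c)
# finger region: crop px (290,290)/4+ (190,180) = (262,252)
s=np.array([0,0,0])
u=np.array([np.cos(2.994),np.sin(2.994)]);w=np.array([-u[1],u[0]])
T=np.array([562.7,293.1])
from cell import manip
e=manip.read_state()["eef_pos"];print(e)
for v in range(240,262,2):
    r=[]
    for x in range(254,276,2):
        p=W[v,x];d=p[:2]-e[:2];r.append("%5.0f/%4.0f/%4.0f"%(d@u,d@w,p[2]-e[2]))
    print(v," ".join(r))
E
```

```text
2.5833 [562.39 289.42 163.37] [ 3.1391e+00 -1.6000e-03  1.4198e+00] [-0.27 -0.34 -0.52] 42.004301411783324
[562.39163636 289.42368621 163.36888644]
240   -20/  -2/  -1   -22/   5/  -8  -143/  75/-162    73/ -34/ 101    83/ -34/ 110    87/ -30/ 111    87/ -25/ 107    79/ -15/  92    80/ -10/  90    81/  -5/  86    80/   2/  80
242   -21/  -3/  -9   -22/   4/ -16   -61/  31/ -69    26/  -9/  36    82/ -34/ 101    79/ -27/  94    79/ -21/  90    81/ -17/  88    81/ -12/  84  -105/ 104/-162  -101/ 109/-162
244   -61/  16/ -67   -55/  20/ -64   -52/  25/ -65    24/ -10/  26    81/ -34/  94    81/ -29/  89    80/ -23/  84   -54/  59/ -94   -13/  42/ -45    -4/  44/ -39     0/  47/ -38
246   -52/  11/ -64   -45/  13/ -60   -45/  20/ -64   -45/  26/ -69    78/ -34/  84    81/ -30/  83    34/   2/  18    33/   8/  12    -0/  34/ -36     4/  38/ -36     8/  42/ -35
248   -45/   6/ -63   -45/  12/ -67   -39/  16/ -65   -38/  22/ -69    32/ -10/  17    33/  -4/  13    33/   1/  10    33/   8/   4     9/  28/ -33    11/  33/ -35    13/  38/ -36
250   -44/   4/ -69   -39/   8/ -68   -38/  14/ -71 
[... 327 characters left out ...]
    -4/ -12/ -38     1/  -9/ -36     7/  -5/ -34    27/ -10/ -13    13/   4/ -35    13/  10/ -40    16/  15/ -42   nan/ nan/ nan    17/  27/ -50    17/  33/ -56
256     1/ -22/ -34     4/ -17/ -36     8/ -13/ -36    10/  -8/ -38    15/  -5/ -35    16/   1/ -39    18/   6/ -41    18/  12/ -47    18/  19/ -52    19/  24/ -55    22/  29/ -57
258     5/ -25/ -37    11/ -22/ -34    14/ -17/ -35    12/ -10/ -43    15/  -6/ -43    18/  -1/ -44   nan/ nan/ nan    21/  10/ -51    22/  16/ -55    27/  19/ -53    35/  21/ -46
260    13/ -30/ -35    12/ -23/ -40    13/ -18/ -44    16/ -13/ -46    19/  -9/ -46    20/  -3/ -50    20/   3/ -54    25/   6/ -53    34/   8/ -46    41/  10/ -41    44/  14/ -41
```

Call:
drive_tool(steps=[{"delta_pos": [0, 0, 0], "yaw": 0, "hand": 42}, {"delta_pos": [0, 0, 0], "yaw": 0, "hand": 42}])

```text
clock: 2.75
eef_pos: [562.1, 289.6, 162.2]
eef_rot: [3.14, -0.001, 1.42]
wrist_force: [0.5, 0.3, 0.0]
finger_gap: 41.7
```

Call:
drive_tool(steps=[{"delta_pos": [-0.2, 5.2, -8], "yaw": 0.002, "hand": 42}, {"delta_pos": [0, 0, -9], "yaw": 0, "hand": 42}, {"delta_pos": [0, 0, -5], "yaw": 0, "hand": 42}, {"delta_pos": [0, 0, 0], "yaw": 0, "hand": 42}, {"delta_pos": [0, 0, 0], "yaw": 0, "hand": 42}])

```text
clock: 3.17
eef_pos: [561.4, 295.0, 138.5]
eef_rot: [-3.141, 0.001, 1.423]
wrist_force: [0.8, 0.4, -0.1]
finger_gap: 42.0
```

Call:
drive_tool(steps=[{"delta_pos": [0, 0, -2], "yaw": 0, "hand": 42}, {"delta_pos": [0, 0, 0], "yaw": 0, "hand": 42}])

```text
clock: 3.33
eef_pos: [561.7, 295.0, 137.0]
eef_rot: [3.142, -0.0, 1.423]
wrist_force: [0.5, 0.3, 0.6]
finger_gap: 42.1
```

Call:
drive_tool(steps=[{"delta_pos": [0, 0, -2], "yaw": 0, "hand": 42}, {"delta_pos": [0, 0, 0], "yaw": 0, "hand": 42}])

```text
clock: 3.5
eef_pos: [561.6, 295.0, 134.9]
eef_rot: [-3.141, 0.0, 1.423]
wrist_force: [0.6, 0.4, 0.1]
finger_gap: 41.7
```

Call:
drive_tool(steps=[{"delta_pos": [0, 0, -1], "yaw": 0, "hand": 42}, {"delta_pos": [0, 0, 0], "yaw": 0, "hand": 42}])

```text
clock: 3.67
eef_pos: [561.6, 295.1, 134.0]
eef_rot: [-3.142, 0.0, 1.423]
wrist_force: [-0.3, -0.4, 0.5]
finger_gap: 41.9
```

Call:
drive_tool(steps=[{"delta_pos": [0, 0, -1], "yaw": 0, "hand": 42}, {"delta_pos": [0, 0, 0], "yaw": 0, "hand": 42}])

```text
clock: 3.83
eef_pos: [561.6, 295.1, 133.0]
eef_rot: [-3.141, 0.0, 1.423]
wrist_force: [0.1, -0.1, 0.5]
finger_gap: 41.6
```

Call:
drive_tool(steps=[{"delta_pos": [0, 0, -1], "yaw": 0, "hand": 42}, {"delta_pos": [0, 0, 0], "yaw": 0, "hand": 42}])

```text
clock: 4.0
eef_pos: [561.6, 295.0, 131.9]
eef_rot: [-3.141, 0.0, 1.423]
wrist_force: [0.3, -0.4, -0.3]
finger_gap: 41.9
```

Call:
drive_tool(steps=[{"delta_pos": [0, 0, -1], "yaw": 0, "hand": 42}, {"delta_pos": [0, 0, 0], "yaw": 0, "hand": 42}])

```text
clock: 4.17
eef_pos: [561.6, 295.1, 130.9]
eef_rot: [-3.141, 0.0, 1.423]
wrist_force: [0.2, -0.8, 0.5]
finger_gap: 41.8
```

Call:
drive_tool(steps=[{"delta_pos": [0, 0, -1], "yaw": 0, "hand": 42}, {"delta_pos": [0, 0, 0], "yaw": 0, "hand": 42}])

```text
clock: 4.33
eef_pos: [561.6, 295.0, 129.9]
eef_rot: [-3.141, 0.0, 1.423]
wrist_force: [0.4, -0.6, 0.0]
finger_gap: 42.1
```

Call:
drive_tool(steps=[{"delta_pos": [0, 0, -1], "yaw": 0, "hand": 42}, {"delta_pos": [0, 0, 0], "yaw": 0, "hand": 42}])

```text
clock: 4.5
eef_pos: [561.6, 295.0, 128.9]
eef_rot: [-3.141, 0.0, 1.423]
wrist_force: [-0.2, 0.0, 0.2]
finger_gap: 42.3
```

```bash
python3 shot.py 3 side,190,180,340,330,4
```

```text
4.55 [561.6  295.08 129.  ] [-3.1414e+00  1.0000e-04  1.4228e+00] [ 0.9  -0.44  0.51] 41.92630374305455
```

View pics/side_3.png

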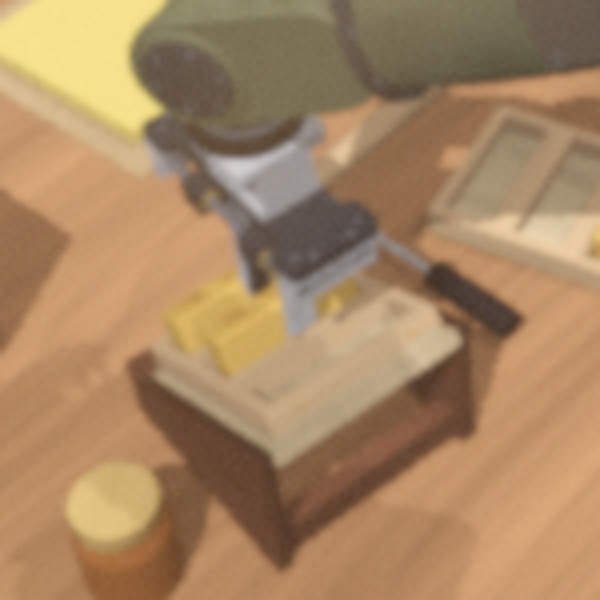

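Call:
drive_tool(steps=[{"delta_pos": [0, 0, -1], "yaw": 0, "hand": 42}, {"delta_pos": [0, 0, 0], "yaw": 0, "hand": 42}])

```text
clock: 4.72
eef_pos: [561.6, 295.1, 128.0]
eef_rot: [-3.142, 0.0, 1.423]
wrist_force: [-0.6, -0.1, 0.5]
finger_gap: 41.8
```

Call:
drive_tool(steps=[{"delta_pos": [0, 0, -1], "yaw": 0, "hand": 42}, {"delta_pos": [0, 0, 0], "yaw": 0, "hand": 42}])

```text
clock: 4.88
eef_pos: [561.7, 295.1, 127.2]
eef_rot: [3.141, -0.0, 1.423]
wrist_force: [-0.4, -0.9, 1.0]
finger_gap: 41.8
```

Call:
drive_tool(steps=[{"delta_pos": [0, 0, -1], "yaw": 0, "hand": 42}, {"delta_pos": [0, 0, 0], "yaw": 0, "hand": 42}])

```text
clock: 5.05
eef_pos: [562.0, 295.2, 126.7]
eef_rot: [3.14, -0.001, 1.423]
wrist_force: [0.6, 0.1, 4.7]
finger_gap: 41.8
```

Call:
drive_tool(steps=[{"delta_pos": [0, 0, 0.8], "yaw": 0, "hand": 36}, {"delta_pos": [0, 0, 0], "yaw": 0, "hand": 30}, {"delta_pos": [0, 0, 0], "yaw": 0, "hand": 25}], squeeze=8)

```text
clock: 5.3
eef_pos: [561.7, 295.1, 127.0]
eef_rot: [3.141, -0.0, 1.423]
wrist_force: [2.2, 0.4, 1.9]
finger_gap: 38.4
```

Call:
drive_tool(steps=[{"delta_pos": [0, 0, 0.3], "yaw": 0, "hand": 20}, {"delta_pos": [0, 0, 0], "yaw": 0, "hand": 20}], squeeze=8)

```text
clock: 5.47
eef_pos: [561.7, 295.1, 127.1]
eef_rot: [3.142, 0.0, 1.423]
wrist_force: [1.2, -0.3, 0.7]
finger_gap: 38.9
```

```bash
python3 shot.py 4 side,190,180,340,330,4
```

```text
5.5167 [561.66 295.09 127.14] [ 3.1415 -0.      1.4228] [ 1.02 -0.36  1.59] 38.584116475943695
```

View pics/side_4.png

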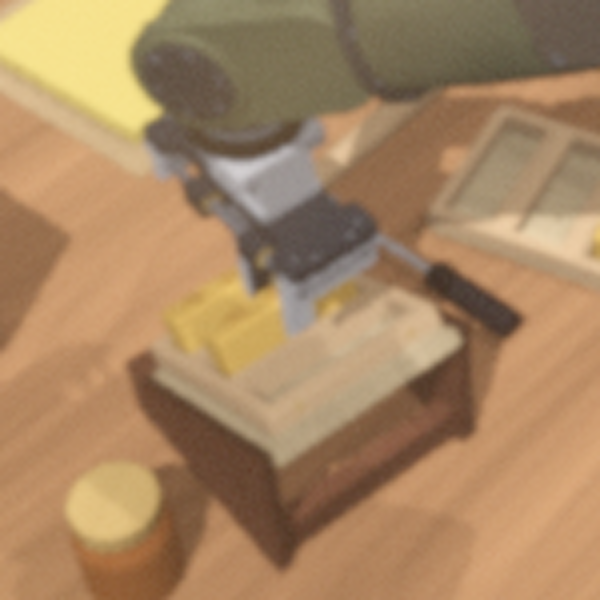

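Call:
drive_tool(steps=[{"delta_pos": [0, 0, 0], "yaw": 0, "hand": 20}, {"delta_pos": [0, 0, 0], "yaw": 0, "hand": 20}, {"delta_pos": [0, 0, 1], "yaw": 0, "hand": 20}], squeeze=18)

```text
clock: 5.77
eef_pos: [561.4, 295.0, 127.8]
eef_rot: [-3.141, 0.0, 1.423]
wrist_force: [-0.1, 0.4, -0.5]
finger_gap: 37.9
```

Call:
drive_tool(steps=[{"delta_pos": [0, 0, 2], "yaw": 0, "hand": 20}, {"delta_pos": [0, 0, 2], "yaw": 0, "hand": 20}, {"delta_pos": [0, 0, 1], "yaw": 0, "hand": 20}])

```text
clock: 6.02
eef_pos: [561.6, 295.1, 133.5]
eef_rot: [-3.142, -0.0, 1.423]
wrist_force: [0.5, -0.2, -0.3]
finger_gap: 38.1
```

Call:
drive_tool(steps=[{"delta_pos": [0, 0, 4], "yaw": 0, "hand": 20}, {"delta_pos": [0, 0, 4], "yaw": 0, "hand": 20}, {"delta_pos": [0, 0, 2], "yaw": 0, "hand": 20}])

```text
clock: 6.27
eef_pos: [561.8, 295.2, 144.0]
eef_rot: [3.141, -0.0, 1.423]
wrist_force: [0.2, -0.1, -1.0]
finger_gap: 37.7
```

```bash
python3 shot.py 5 side,190,180,340,330,4
```

```text
6.3167 [561.91 295.22 144.29] [ 3.1406e+00 -7.0000e-04  1.4228e+00] [-0.49  0.22 -0.96] 37.52255148756938
```

View pics/side_5.png

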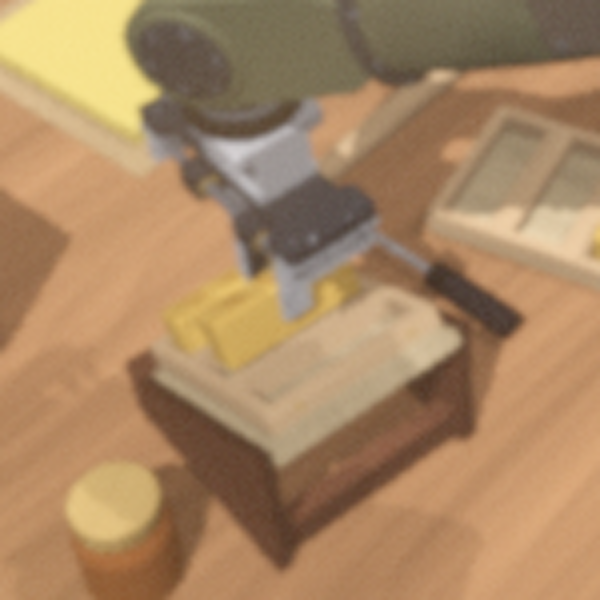

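Call:
drive_tool(steps=[{"delta_pos": [0, 0, 6], "yaw": 0, "hand": 20}, {"delta_pos": [0, 0, 10], "yaw": 0, "hand": 20}, {"delta_pos": [0, 0, 12], "yaw": 0, "hand": 20}, {"delta_pos": [0, 0, 10], "yaw": 0, "hand": 20}, {"delta_pos": [0, -4, 4], "yaw": 0, "hand": 20}], squeeze=22)

```text
clock: 6.73
eef_pos: [562.1, 291.7, 187.9]
eef_rot: [3.139, -0.002, 1.423]
wrist_force: [-0.1, 0.5, -1.2]
finger_gap: 37.4
```

Call:
drive_tool(steps=[{"delta_pos": [0, -10, 0], "yaw": 0.02, "hand": 20}, {"delta_pos": [0, -16, 0], "yaw": 0.03, "hand": 20}, {"delta_pos": [-2, -22, 0], "yaw": 0.04, "hand": 20}, {"delta_pos": [-2, -26, 0], "yaw": 0.04, "hand": 20}, {"delta_pos": [-2, -28, 0], "yaw": 0.04, "hand": 20}])

```text
clock: 7.15
eef_pos: [555.3, 188.2, 185.5]
eef_rot: [3.141, -0.0, 1.596]
wrist_force: [1.2, -0.3, -1.8]
finger_gap: 37.7
```

Call:
drive_tool(steps=[{"delta_pos": [-2, -28, 0], "yaw": 0.04, "hand": 20}, {"delta_pos": [-3, -28, 0], "yaw": 0.04, "hand": 20}, {"delta_pos": [-3, -28, -6], "yaw": 0.04, "hand": 20}, {"delta_pos": [-3, -26, -10], "yaw": 0.04, "hand": 20}, {"delta_pos": [-2, -22, -12], "yaw": 0.04, "hand": 20}])

```text
clock: 7.57
eef_pos: [542.5, 55.2, 157.9]
eef_rot: [3.14, 0.001, 1.794]
wrist_force: [0.4, -0.2, -2.0]
finger_gap: 37.8
```

Call:
drive_tool(steps=[{"delta_pos": [0, -18, -12], "yaw": 0.025, "hand": 20}, {"delta_pos": [0, -14, -12], "yaw": 0.02, "hand": 20}, {"delta_pos": [0, -8, -10], "yaw": 0, "hand": 20}, {"delta_pos": [0, -3, -8], "yaw": 0, "hand": 20}, {"delta_pos": [0, 0, 0], "yaw": 0, "hand": 20}])

```text
clock: 7.98
eef_pos: [542.0, 13.8, 113.9]
eef_rot: [-3.14, -0.001, 1.836]
wrist_force: [-0.3, 0.2, -1.6]
finger_gap: 37.5
```

Call:
drive_tool(steps=[{"delta_pos": [0, 0, 0], "yaw": 0, "hand": 20}, {"delta_pos": [0, 0, 0], "yaw": 0, "hand": 20}])

```text
clock: 8.15
eef_pos: [543.0, 14.8, 115.8]
eef_rot: [3.141, 0.0, 1.838]
wrist_force: [0.2, 0.5, -0.8]
finger_gap: 37.9
```

```bash
python3 shot.py 6 side,260,150,410,290,4 top,250,150,400,270,4
```

```text
8.25 [542.96  14.72 115.86] [3.1406e+00 3.0000e-04 1.8385e+00] [-0.57  0.29 -0.45] 37.46237534554905
```

View pics/side_6.png

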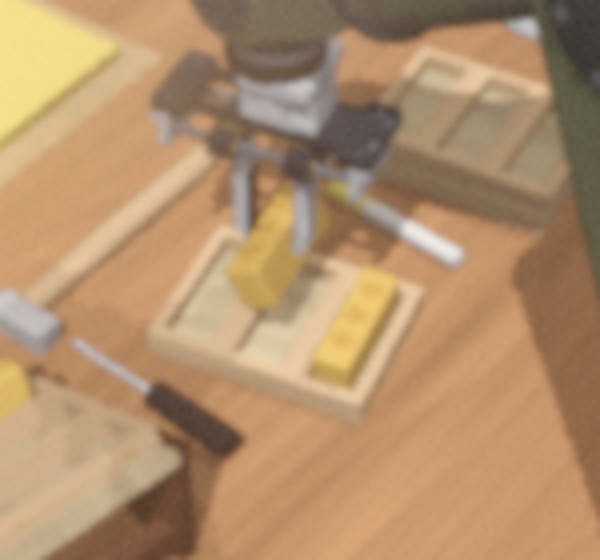

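View pics/top_6.png

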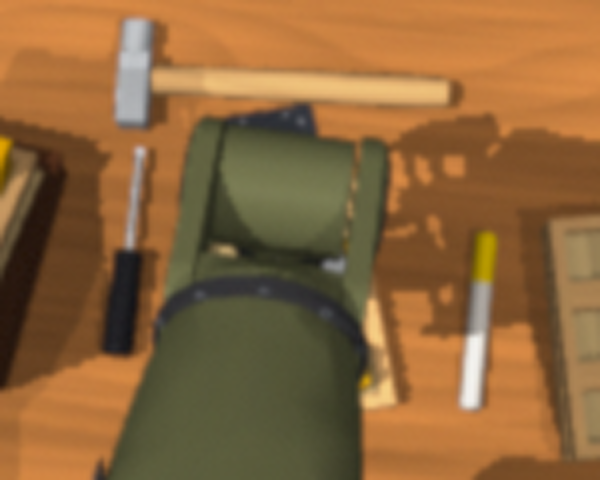

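```bash
cat > hand.py <<'E'
import sys
from h import *
k=sys.argv[1];cx,cy,cz,yaw=map(float,sys.argv[2:6])
c=np.load(f"pics/side{k}.npz");W=cloud(c);hsv=cv2.cvtColor(c["frame"],cv2.COLOR_RGB2HSV)
yel=(hsv[...,0]>15)&(hsv[...,0]<32)&(hsv[...,1]>110)&(hsv[...,2]>90)
d=W-np.array([cx,cy,cz])
az=yaw-np.pi/2; e=np.array([np.cos(az),np.sin(az)]);w=np.array([-e[1],e[0]])
a=d[...,:2]@e;b=d[...,:2]@w;zz=d[...,2]
m=yel&(abs(a)<45)&(abs(b)<80)&(zz>-60)&(zz<10)
m=cv2.erode(np.uint8(m),np.ones((2,2)))>0
print(m.sum(),"far a",np.percentile(a[m],[1,5,50,95,99]).round(1),"left b",np.percentile(b[m],[1,5,50,95,99]).round(1),"z",np.percentile(zz[m],[1,5,50,95,99]).round(1))
# end face: points with b near max
bm=np.percentile(b[m],97);q=m&(b>bm-6)
P=np.stack([a[q],zz[q]],1);print("end face",q.sum(),[np.round(t,1) for t in cv2.minAreaRect(np.float32(P))])
E
python3 hand.py 6 543 14.7 115.9 1.838
```

```text
273 far a [-25.2 -24.   -8.8   8.9  11.8] left b [-42.1 -24.6  32.6  56.7  57.7] z [-33.7 -29.3  -4.7   3.7   5.2]
end face 71 [array([ -6.6, -16.8]), array([39.4, 28.5]), np.float64(67.2)]
```

Call:
drive_tool(steps=[{"delta_pos": [0.2, -0.9, -10], "yaw": 0, "hand": 20}, {"delta_pos": [0, 0, -14], "yaw": 0, "hand": 20}, {"delta_pos": [0, 0, -14], "yaw": 0, "hand": 20}, {"delta_pos": [0, 0, -10], "yaw": 0, "hand": 20}, {"delta_pos": [0, 0, -5], "yaw": 0, "hand": 20}])

```text
clock: 8.67
eef_pos: [542.2, 13.3, 60.6]
eef_rot: [-3.14, -0.001, 1.838]
wrist_force: [0.6, 0.1, -2.0]
finger_gap: 37.4
```

Call:
drive_tool(steps=[{"delta_pos": [0, 0, -2], "yaw": 0, "hand": 20}, {"delta_pos": [0, 0, -1], "yaw": 0, "hand": 20}, {"delta_pos": [0, 0, 0], "yaw": 0, "hand": 20}])

```text
clock: 8.92
eef_pos: [543.1, 13.2, 59.5]
eef_rot: [3.141, 0.0, 1.838]
wrist_force: [0.7, -0.3, -0.9]
finger_gap: 37.9
```

Call:
drive_tool(steps=[{"delta_pos": [0, 0, -1.5], "yaw": 0, "hand": 20}, {"delta_pos": [0, 0, 0], "yaw": 0, "hand": 20}])

```text
clock: 9.08
eef_pos: [543.0, 13.2, 58.0]
eef_rot: [3.141, 0.0, 1.838]
wrist_force: [-0.2, -0.0, -0.8]
finger_gap: 37.5
```

Call:
drive_tool(steps=[{"delta_pos": [0, 0, -1.5], "yaw": 0, "hand": 20}, {"delta_pos": [0, 0, 0], "yaw": 0, "hand": 20}])

```text
clock: 9.25
eef_pos: [542.9, 13.2, 56.2]
eef_rot: [3.141, 0.0, 1.838]
wrist_force: [-0.1, -0.2, -1.8]
finger_gap: 37.9
```

```bash
python3 shot.py 7 side,270,160,400,280,5; python3 hand.py 7 542.9 13.2 56.2 1.838
```

```text
9.3 [542.84  13.17  56.23] [3.1416 0.     1.8378] [ 0.46  0.16 -1.15] 37.21300661999347
266 far a [-25.1 -23.3  -7.6   9.7  13.6] left b [-42.2 -22.7  30.7  56.4  58.3] z [-32.1 -28.3  -5.5   3.4   5.3]
end face 65 [array([ -5., -17.]), array([36.9, 28.9]), np.float64(62.8)]
```

View pics/side_7.png

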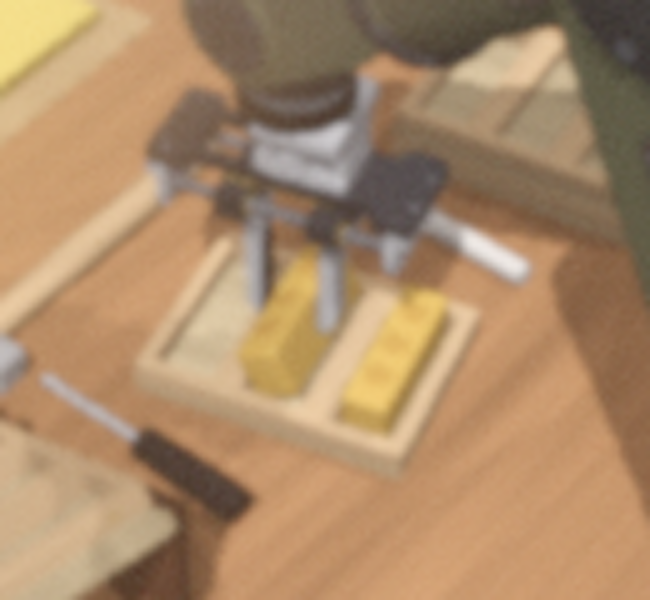

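Call:
drive_tool(steps=[{"delta_pos": [0, 0, -1.5], "yaw": 0, "hand": 20}, {"delta_pos": [0, 0, -0.5], "yaw": 0, "hand": 20}])

```text
clock: 9.47
eef_pos: [542.8, 13.2, 54.1]
eef_rot: [-3.142, 0.0, 1.838]
wrist_force: [0.2, -0.5, -1.5]
finger_gap: 37.4
```

Call:
drive_tool(steps=[{"delta_pos": [0, 0, -1.5], "yaw": 0, "hand": 20}, {"delta_pos": [0, 0, 0], "yaw": 0, "hand": 20}])

```text
clock: 9.63
eef_pos: [542.7, 13.2, 52.4]
eef_rot: [-3.141, -0.0, 1.838]
wrist_force: [0.3, 0.5, -1.0]
finger_gap: 37.6
```

Call:
drive_tool(steps=[{"delta_pos": [0, 0, -1.5], "yaw": 0, "hand": 20}, {"delta_pos": [0, 0, 0], "yaw": 0, "hand": 20}])

```text
clock: 9.8
eef_pos: [543.0, 13.2, 51.7]
eef_rot: [3.141, 0.0, 1.838]
wrist_force: [-1.8, 0.4, 6.8]
finger_gap: 37.8
```

Call:
drive_tool(steps=[{"delta_pos": [0, 0, 0.4], "yaw": 0, "hand": 20}, {"delta_pos": [-1.4, -0.4, 0], "yaw": 0, "hand": 20}, {"delta_pos": [-1.4, -0.4, 0], "yaw": 0, "hand": 20}], squeeze=4)

```text
clock: 10.05
eef_pos: [540.3, 12.4, 51.9]
eef_rot: [3.141, 0.0, 1.838]
wrist_force: [0.1, 1.3, 2.3]
finger_gap: 37.0
```

Call:
drive_tool(steps=[{"delta_pos": [-1.4, -0.4, 0], "yaw": 0, "hand": 20}, {"delta_pos": [-1.4, -0.4, 0], "yaw": 0, "hand": 20}, {"delta_pos": [0, 0, 0], "yaw": 0, "hand": 20}])

```text
clock: 10.3
eef_pos: [536.9, 11.5, 51.6]
eef_rot: [-3.141, -0.0, 1.838]
wrist_force: [-0.3, -0.8, 1.4]
finger_gap: 35.0
```

Call:
drive_tool(steps=[{"delta_pos": [-1.4, -0.4, 0], "yaw": 0, "hand": 20}, {"delta_pos": [-1.4, -0.4, 0], "yaw": 0, "hand": 20}, {"delta_pos": [-1.4, -0.4, 0], "yaw": 0, "hand": 20}])

```text
clock: 10.55
eef_pos: [532.9, 10.4, 51.6]
eef_rot: [-3.142, -0.0, 1.838]
wrist_force: [1.1, 0.6, 1.5]
finger_gap: 32.9
```

Call:
drive_tool(steps=[{"delta_pos": [-1.4, -0.4, 0], "yaw": 0, "hand": 20}, {"delta_pos": [-1.4, -0.4, 0], "yaw": 0, "hand": 20}, {"delta_pos": [0, 0, 0], "yaw": 0, "hand": 20}])

```text
clock: 10.8
eef_pos: [530.1, 9.5, 51.7]
eef_rot: [3.142, 0.0, 1.838]
wrist_force: [0.6, 0.8, 1.2]
finger_gap: 32.1
```

```bash
python3 shot.py 8 side,270,160,400,280,5; python3 hand.py 8 530 9.5 51.5 1.838
```

```text
10.85 [530.05   9.53  51.62] [-3.1413 -0.      1.8377] [-0.51 -0.74  2.49] 32.1789936822986
198 far a [-17.2 -16.1  -3.1   9.6  12.7] left b [-38.3 -21.9  31.6  56.8  58. ] z [-28.2 -24.2  -6.4  -1.9  -0.2]
end face 52 [array([ -3.3, -15.3]), array([28.4, 29.5]), np.float64(18.0)]
```

View pics/side_8.png

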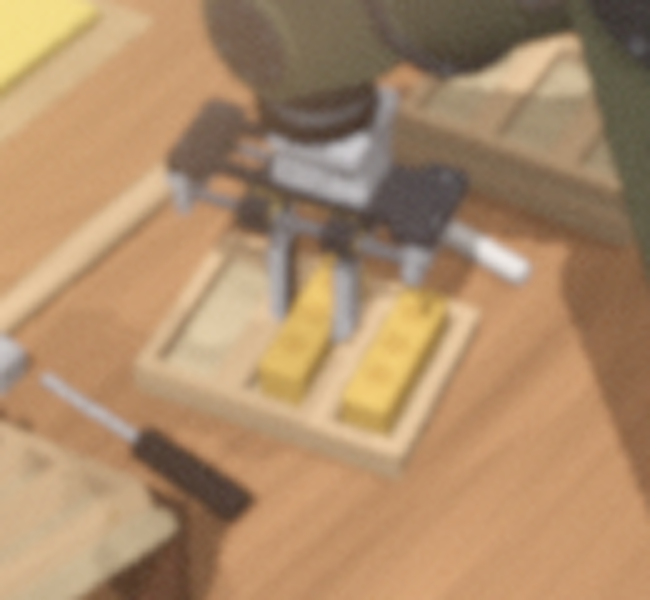

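```bash
cat > flat.py <<'E'
import sys
from h import *
n,k=sys.argv[1:3]
c=np.load(f"pics/{n}{k}.npz");W=cloud(c);hsv=cv2.cvtColor(c["frame"],cv2.COLOR_RGB2HSV)
yel=(hsv[...,0]>15)&(hsv[...,0]<32)&(hsv[...,1]>110)&(hsv[...,2]>90)
e=np.array([np.cos(.267),np.sin(.267)]);w=np.array([-e[1],e[0]])
d=W[...,:2]-np.array([533.1,10.9]);a=d@e;b=d@w;Z=W[...,2]
for i,ctr in enumerate((-63,0,63)):
    m=yel&(abs(a-ctr)<30)&(abs(b)<70)&(Z>38)&(Z<53)
    if m.sum()>20:
        P=np.stack([a[m],b[m]],1);z=Z[m]
        A=np.c_[P,np.ones(len(P))];co=np.linalg.lstsq(A,z,rcond=None)[0]
        print("nest",i+1,m.sum(),"top z med",np.median(z).round(2),"slopes",co[:2].round(3),[np.round(t,1) for t in cv2.minAreaRect(np.float32(P))])
m=(abs(Z-21.5)<4)&(abs(a)<110)&(abs(b)<85)
lab=cv2.connectedComponentsWithStats(np.uint8(m));i=1+np.argmax(lab[2][1:,4]);m=lab[1]==i
print("rim",m.sum(),[np.round(t,1) for t in cv2.minAreaRect(np.float32(np.stack([a[m],b[m]],1)))],np.median(Z[m]).round(2))
E
python3 flat.py side 8; python3 flat.py side 0; python3 flat.py top 0
```

```text
nest 1 267 top z med 45.67 slopes [ 0.04  -0.008] [array([-63. ,   3.8]), array([114.6,  31.5]), np.float64(89.6)]
nest 2 191 top z med 45.91 slopes [-0.007 -0.009] [array([-3.1,  2.1]), array([ 32.1, 112.5]), np.float64(2.6)]
rim 711 [array([-0., -0.]), array([188.5, 143.4]), np.float64(0.2)] 21.84
nest 1 266 top z med 45.78 slopes [ 0.038 -0.005] [array([-63.2,   6.3]), array([110.9,  31.7]), np.float64(89.0)]
rim 796 [array([0.9, 1. ]), array([189.8, 143.9]), np.float64(0.3)] 21.85
nest 1 368 top z med 44.77 slopes [ 0.021 -0.002] [array([-62.3,   1.1]), array([ 32.2, 109.6]), np.float64(0.1)]
rim 980 [array([ 0.3, -1.8]), array([137.8, 187.8]), np.float64(90.0)] 20.77
```

Call:
drive_tool(steps=[{"delta_pos": [0, 0, 0], "yaw": 0, "hand": 36}, {"delta_pos": [0, 0, 0], "yaw": 0, "hand": 42}, {"delta_pos": [0, 0, 2], "yaw": 0, "hand": 43}, {"delta_pos": [0, 0, 8], "yaw": 0, "hand": 43}, {"delta_pos": [0, 0, 16], "yaw": 0, "hand": 43}])

```text
clock: 11.27
eef_pos: [529.4, 9.6, 77.0]
eef_rot: [-3.139, -0.001, 1.838]
wrist_force: [0.4, 0.0, 0.4]
finger_gap: 43.0
```

Call:
drive_tool(steps=[{"delta_pos": [0, 4, 24], "yaw": 0, "hand": 42}, {"delta_pos": [2, 14, 28], "yaw": -0.02, "hand": 42}, {"delta_pos": [5, 26, 24], "yaw": -0.04, "hand": 42}, {"delta_pos": [8, 34, 14], "yaw": -0.06, "hand": 42}, {"delta_pos": [10, 37, 2], "yaw": -0.06, "hand": 42}])

```text
clock: 11.68
eef_pos: [556.3, 125.5, 173.9]
eef_rot: [3.136, -0.0, 1.653]
wrist_force: [0.8, 0.2, 0.6]
finger_gap: 42.1
```

Call:
drive_tool(steps=[{"delta_pos": [12, 36, 0], "yaw": -0.06, "hand": 42}, {"delta_pos": [12, 36, 0], "yaw": -0.06, "hand": 42}, {"delta_pos": [12, 34, -4], "yaw": -0.05, "hand": 42}, {"delta_pos": [12, 28, -8], "yaw": -0.03, "hand": 42}, {"delta_pos": [9, 18, -10], "yaw": -0.02, "hand": 42}])

```text
clock: 12.1
eef_pos: [612.6, 279.6, 148.4]
eef_rot: [3.14, -0.001, 1.438]
wrist_force: [-0.5, -0.3, -1.0]
finger_gap: 42.2
```

Call:
drive_tool(steps=[{"delta_pos": [3, 8, -10], "yaw": 0, "hand": 42}, {"delta_pos": [0, 0, -10], "yaw": 0, "hand": 42}, {"delta_pos": [0, 0, -4], "yaw": 0, "hand": 42}, {"delta_pos": [0, 0, 0], "yaw": 0, "hand": 42}, {"delta_pos": [0, 0, 0], "yaw": 0, "hand": 42}])

```text
clock: 12.52
eef_pos: [615.3, 283.4, 124.2]
eef_rot: [3.141, 0.0, 1.437]
wrist_force: [0.5, -0.0, 0.1]
finger_gap: 41.8
```

Call:
drive_tool(steps=[{"delta_pos": [0, 0, 0], "yaw": 0, "hand": 42}, {"delta_pos": [0, 0, 0], "yaw": 0, "hand": 42}])

```text
clock: 12.68
eef_pos: [615.5, 284.0, 124.7]
eef_rot: [3.14, -0.001, 1.437]
wrist_force: [0.2, 0.3, -0.3]
finger_gap: 42.0
```

```bash
python3 shot.py 9 side,190,180,340,330,4; python3 - <<'E'
from st import *
az=2.994;O=np.array([560,290,110.])
c=load("side",9);W=cloud(c);L,_=loc(W,az,O);hsv=cv2.cvtColor(c["frame"],cv2.COLOR_RGB2HSV)
yel=((hsv[...,0]>17)&(hsv[...,0]<32)&(hsv[...,1]>120)&(hsv[...,2]>110))
m=yel&(L[...,0]>-100)&(L[...,0]<-30)&(abs(L[...,1])<90)&(abs(L[...,2]-14.5)<4)
q=L[m];print(m.sum(),[np.round(t,1) for t in rect(q[:,:2])],np.median(q[:,2]).round(2))
m=yel&(L[...,0]>-60)&(L[...,0]<-20)&(abs(L[...,1])<90)&(L[...,2]>-6)&(L[...,2]<10)
q=L[m];print("uphill face x",m.sum(),np.percentile(q[:,0],[25,50,75]).round(1),"y",np.percentile(q[:,1],[1,99]).round(1))
E
```

```text
12.7333 [615.51 284.18 124.53] [ 3.1405e+00 -6.0000e-04  1.4373e+00] [-0.53 -0.43  0.08] 41.80223618809841
128 [array([-57.3, -10.8]), array([106.3,  34.4]), np.float64(89.1)] 14.94
uphill face x 164 [-48.1 -46.6 -45.2] y [-63.9  43.9]
```

View pics/side_9.png

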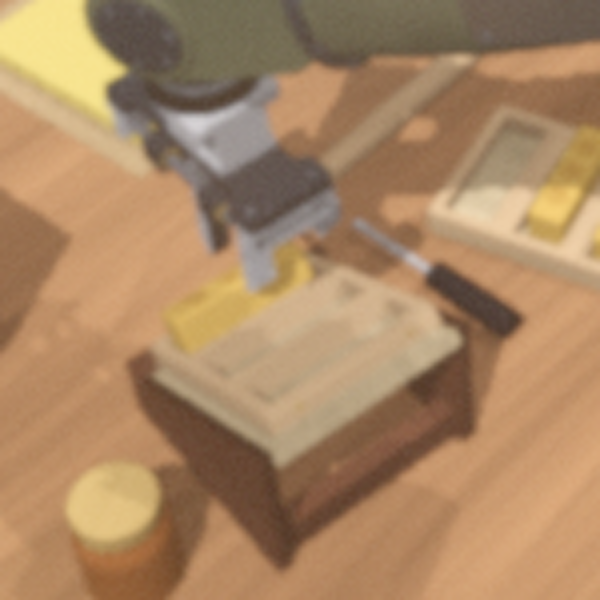

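Call:
drive_tool(steps=[{"delta_pos": [2.3, 6.9, 0], "yaw": -0.014, "hand": 42}, {"delta_pos": [0, 0, -8], "yaw": 0, "hand": 42}, {"delta_pos": [0, 0, -8], "yaw": 0, "hand": 42}, {"delta_pos": [0, 0, -3], "yaw": 0, "hand": 42}, {"delta_pos": [0, 0, 0], "yaw": 0, "hand": 42}])

```text
clock: 13.15
eef_pos: [616.9, 291.3, 102.8]
eef_rot: [-3.139, 0.001, 1.424]
wrist_force: [-1.0, -0.2, -0.7]
finger_gap: 41.8
```

Call:
drive_tool(steps=[{"delta_pos": [0, 0, -2], "yaw": 0, "hand": 42}, {"delta_pos": [0, 0, 0], "yaw": 0, "hand": 42}])

```text
clock: 13.32
eef_pos: [617.5, 291.4, 102.3]
eef_rot: [-3.141, 0.0, 1.424]
wrist_force: [0.7, -0.6, -0.6]
finger_gap: 41.9
```

Call:
drive_tool(steps=[{"delta_pos": [0, 0, -1.5], "yaw": 0, "hand": 42}, {"delta_pos": [0, 0, 0], "yaw": 0, "hand": 42}])

```text
clock: 13.48
eef_pos: [617.6, 291.5, 101.1]
eef_rot: [3.142, -0.0, 1.424]
wrist_force: [0.1, 0.1, 0.7]
finger_gap: 42.0
```

Call:
drive_tool(steps=[{"delta_pos": [0, 0, -1], "yaw": 0, "hand": 42}, {"delta_pos": [0, 0, 0], "yaw": 0, "hand": 42}])

```text
clock: 13.65
eef_pos: [617.5, 291.5, 100.1]
eef_rot: [-3.142, 0.0, 1.424]
wrist_force: [0.5, -0.4, 0.4]
finger_gap: 41.9
```

Call:
drive_tool(steps=[{"delta_pos": [0, 0, -1], "yaw": 0, "hand": 42}, {"delta_pos": [0, 0, 0], "yaw": 0, "hand": 42}])

```text
clock: 13.82
eef_pos: [617.5, 291.5, 99.0]
eef_rot: [-3.141, 0.0, 1.424]
wrist_force: [-1.0, -1.2, -0.1]
finger_gap: 42.4
```

Call:
drive_tool(steps=[{"delta_pos": [0, 0, -1], "yaw": 0, "hand": 42}, {"delta_pos": [0, 0, 0], "yaw": 0, "hand": 42}])

```text
clock: 13.98
eef_pos: [617.6, 291.5, 98.2]
eef_rot: [3.141, -0.0, 1.424]
wrist_force: [0.7, -0.2, 1.5]
finger_gap: 42.1
```

Call:
drive_tool(steps=[{"delta_pos": [0, 0, 0.3], "yaw": 0, "hand": 36}, {"delta_pos": [0, 0, 0], "yaw": 0, "hand": 28}, {"delta_pos": [0, 0, 0], "yaw": 0, "hand": 20}, {"delta_pos": [0, 0, 0], "yaw": 0, "hand": 20}], squeeze=8)

```text
clock: 14.32
eef_pos: [617.7, 291.5, 98.5]
eef_rot: [3.141, -0.0, 1.424]
wrist_force: [1.6, 0.0, 0.8]
finger_gap: 38.0
```

Call:
drive_tool(steps=[{"delta_pos": [0, 0, 0.3], "yaw": 0, "hand": 20}, {"delta_pos": [0, 0, 0], "yaw": 0, "hand": 20}, {"delta_pos": [0, 0, 1], "yaw": 0, "hand": 20}], squeeze=18)

```text
clock: 14.57
eef_pos: [617.3, 291.4, 99.3]
eef_rot: [-3.141, 0.0, 1.424]
wrist_force: [0.6, 0.1, -1.9]
finger_gap: 37.5
```

Call:
drive_tool(steps=[{"delta_pos": [0, 0, 3], "yaw": 0, "hand": 20}, {"delta_pos": [0, 0, 4], "yaw": 0, "hand": 20}, {"delta_pos": [0, 0, 4], "yaw": 0, "hand": 20}], squeeze=22)

```text
clock: 14.82
eef_pos: [617.5, 291.5, 111.1]
eef_rot: [-3.141, 0.0, 1.424]
wrist_force: [-0.6, 0.3, -2.1]
finger_gap: 37.7
```

```bash
python3 shot.py 10 side,190,180,340,330,4
```

```text
14.8667 [617.84 291.65 112.17] [ 3.1405e+00 -6.0000e-04  1.4238e+00] [-0.24 -0.15 -0.98] 37.26718849725125
```

View pics/side_10.png

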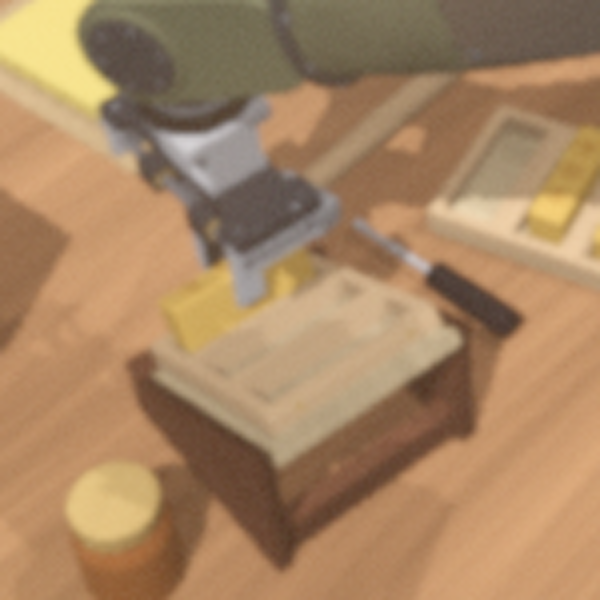

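Call:
drive_tool(steps=[{"delta_pos": [0, 0, 10], "yaw": 0, "hand": 20}, {"delta_pos": [0, 0, 14], "yaw": 0, "hand": 20}, {"delta_pos": [0, -4, 12], "yaw": 0, "hand": 20}, {"delta_pos": [0, -10, 6], "yaw": 0.02, "hand": 20}, {"delta_pos": [-1, -16, 0], "yaw": 0.03, "hand": 20}])

```text
clock: 15.28
eef_pos: [617.1, 262.1, 155.4]
eef_rot: [3.139, -0.002, 1.476]
wrist_force: [-1.0, 0.1, -1.8]
finger_gap: 35.5
```

```bash
python3 - <<'E'
from h import *
c=np.load("pics/top0.npz");W=cloud(c);X,Y,Z=W[...,0],W[...,1],W[...,2]
e=np.array([np.cos(.267),np.sin(.267)]);w=np.array([-e[1],e[0]])
m=(X>600)&(X<740)&(abs(Y)<150)&(Z>8)&(Z<60)
d=W[m][:,:2]-np.array([533.1,10.9]);a=d@e;b=d@w
print(np.percentile(X[m],[1,50,99]),np.percentile(Y[m],[1,50,99]),Z[m].max())
for b0 in range(-120,140,20):
    s=(abs(b-b0)<10)&(a>110)
    if s.sum(): print(b0,a[s].min().round(1),Z[m][s].max().round(1))
E
```

```text
[601.61850301 705.22966096 730.54885945] [-125.33902995   27.75450551  149.00583766] 32.891181545706104
-120 143.7 30.5
-100 149.3 28.4
-80 154.0 29.6
-60 156.5 28.5
-40 161.0 29.3
-20 167.2 29.8
0 169.7 28.6
20 174.3 31.4
40 179.1 25.8
60 184.0 27.0
80 164.3 29.6
100 111.0 29.3
```

```bash
python3 shot.py 11 side,190,150,360,290,4; python3 hand.py 11 617.1 258 155.4 1.476
```

```text
15.3333 [617.04 258.76 154.52] [ 3.1397e+00 -2.0000e-04  1.4766e+00] [-1.64 -3.51 -1.68] 35.761710947771505
369 far a [-26.8 -25.8 -18.1   2.9   8.3] left b [-48.5 -41.   27.3  56.9  57.9] z [-34.3 -32.3 -15.9   0.    2. ]
end face 58 [array([-10.7, -18.3]), array([38.2, 22.7]), np.float64(68.3)]
```

View pics/side_11.png

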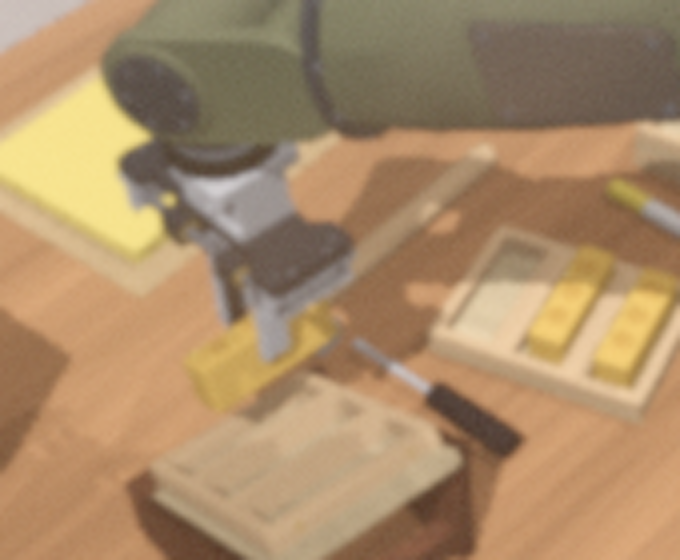

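Call:
drive_tool(steps=[{"delta_pos": [-1, -18, 0], "yaw": 0.03, "hand": 20}, {"delta_pos": [-1, -20, 0], "yaw": 0.035, "hand": 20}, {"delta_pos": [-1, -22, 0], "yaw": 0.035, "hand": 20}, {"delta_pos": [-1, -22, 0], "yaw": 0.035, "hand": 20}, {"delta_pos": [-2, -22, 0], "yaw": 0.035, "hand": 20}])

```text
clock: 15.75
eef_pos: [610.5, 156.4, 153.5]
eef_rot: [3.141, -0.0, 1.645]
wrist_force: [0.0, 0.1, -2.3]
finger_gap: 35.4
```

Call:
drive_tool(steps=[{"delta_pos": [-2, -22, 0], "yaw": 0.035, "hand": 20}, {"delta_pos": [-2, -22, -4], "yaw": 0.035, "hand": 20}, {"delta_pos": [-2, -20, -6], "yaw": 0.035, "hand": 20}, {"delta_pos": [-1, -18, -8], "yaw": 0.035, "hand": 20}, {"delta_pos": [0, -14, -8], "yaw": 0.03, "hand": 20}])

```text
clock: 16.17
eef_pos: [603.5, 59.9, 127.4]
eef_rot: [3.141, 0.0, 1.815]
wrist_force: [1.1, 0.4, -1.8]
finger_gap: 35.8
```

Call:
drive_tool(steps=[{"delta_pos": [0, -10, -8], "yaw": 0.02, "hand": 20}, {"delta_pos": [0, -6, -6], "yaw": 0, "hand": 20}, {"delta_pos": [0, -2, -4], "yaw": 0, "hand": 20}, {"delta_pos": [0, 0, 0], "yaw": 0, "hand": 20}, {"delta_pos": [0, 0, 0], "yaw": 0, "hand": 20}])

```text
clock: 16.58
eef_pos: [603.6, 43.9, 109.0]
eef_rot: [3.141, -0.0, 1.833]
wrist_force: [0.2, -0.2, -2.4]
finger_gap: 35.8
```

```bash
python3 shot.py 12 side,260,140,400,270,5
```

```text
16.6333 [603.73  44.06 109.18] [3.1411e+00 1.0000e-04 1.8339e+00] [ 0.64 -0.19 -1.43] 35.08187608331927
```

View pics/side_12.png

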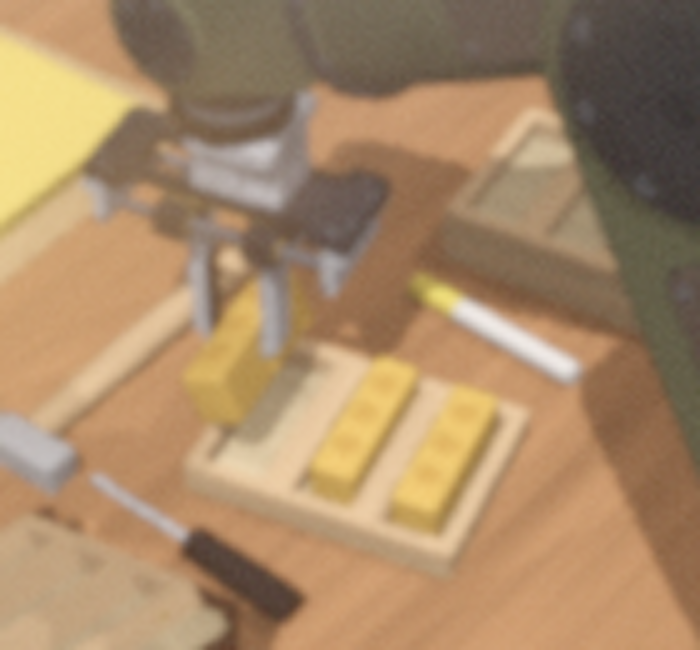

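```bash
python3 hand.py 12 603.7 44 109.2 1.834; python3 flat.py side 12
```

```text
257 far a [-25.7 -24.1 -11.1   8.   11. ] left b [-51.1 -39.5  33.3  54.   55.8] z [-38.8 -34.7 -10.7   0.2   1.7]
end face 73 [array([ -7.6, -20.8]), array([40.9, 28.7]), np.float64(67.1)]
nest 1 263 top z med 45.93 slopes [ 0.018 -0.008] [array([-62.6,   4. ]), array([112.4,  32.4]), np.float64(89.7)]
nest 2 255 top z med 45.69 slopes [ 0.085 -0.006] [array([-5.6,  1.5]), array([ 32. , 112.6]), np.float64(1.0)]
rim 718 [array([0. , 0.9]), array([188.8, 144. ]), np.float64(0.6)] 21.71
```

Call:
drive_tool(steps=[{"delta_pos": [-0.7, -6.4, 0], "yaw": 0.004, "hand": 20}, {"delta_pos": [0, -6, -8], "yaw": 0, "hand": 20}, {"delta_pos": [0, 0, -14], "yaw": 0, "hand": 20}, {"delta_pos": [0, 0, -12], "yaw": 0, "hand": 20}, {"delta_pos": [0, 0, -8], "yaw": 0, "hand": 20}])

```text
clock: 17.05
eef_pos: [602.3, 30.8, 64.9]
eef_rot: [-3.14, -0.0, 1.838]
wrist_force: [0.0, 0.4, -0.4]
finger_gap: 35.5
```

Call:
drive_tool(steps=[{"delta_pos": [0, 0, -3], "yaw": 0, "hand": 20}, {"delta_pos": [0, 0, 0], "yaw": 0, "hand": 20}, {"delta_pos": [0, 0, 0], "yaw": 0, "hand": 20}])

```text
clock: 17.3
eef_pos: [603.0, 31.1, 63.9]
eef_rot: [3.141, 0.0, 1.838]
wrist_force: [-0.2, -0.3, -0.1]
finger_gap: 35.6
```

```bash
python3 shot.py 13 side,260,140,400,270,5;python3 hand.py 13 603 31.6 64 1.838
```

```text
17.35 [603.16  31.14  64.26] [3.1408e+00 2.0000e-04 1.8379e+00] [ 0.43 -0.54 -1.67] 35.4105690875715
237 far a [-25.2 -23.7 -10.4   8.7  11. ] left b [-51.  -37.9  30.2  53.4  54.9] z [-40.5 -32.2  -9.    0.4   3.1]
end face 68 [array([ -4.4, -20.2]), array([38.2, 31.9]), np.float64(62.6)]
```

View pics/side_13.png

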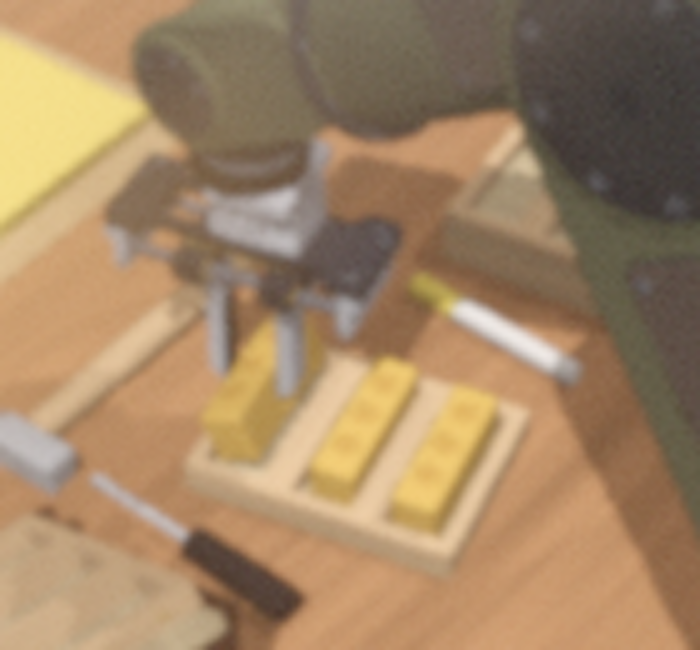

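Call:
drive_tool(steps=[{"delta_pos": [-0.2, 0.8, -3], "yaw": 0, "hand": 20}, {"delta_pos": [0, 0, -2], "yaw": 0, "hand": 20}, {"delta_pos": [0, 0, 0], "yaw": 0, "hand": 20}])

```text
clock: 17.6
eef_pos: [602.5, 32.0, 58.5]
eef_rot: [-3.141, -0.0, 1.838]
wrist_force: [0.3, 0.5, -0.8]
finger_gap: 35.5
```

Call:
drive_tool(steps=[{"delta_pos": [0, 0, -1.5], "yaw": 0, "hand": 20}, {"delta_pos": [0, 0, 0], "yaw": 0, "hand": 20}])

```text
clock: 17.77
eef_pos: [602.6, 31.9, 57.1]
eef_rot: [-3.141, -0.0, 1.838]
wrist_force: [-0.6, -0.5, -1.1]
finger_gap: 35.7
```

Call:
drive_tool(steps=[{"delta_pos": [0, 0, -1.5], "yaw": 0, "hand": 20}, {"delta_pos": [0, 0, 0], "yaw": 0, "hand": 20}])

```text
clock: 17.93
eef_pos: [602.5, 31.9, 55.5]
eef_rot: [-3.141, -0.0, 1.838]
wrist_force: [-0.9, -0.5, -1.3]
finger_gap: 35.7
```

Call:
drive_tool(steps=[{"delta_pos": [0, 0, -1.5], "yaw": 0, "hand": 20}, {"delta_pos": [0, 0, 0], "yaw": 0, "hand": 20}])

```text
clock: 18.1
eef_pos: [602.5, 31.9, 53.9]
eef_rot: [-3.141, -0.0, 1.838]
wrist_force: [-0.2, -0.0, -1.6]
finger_gap: 35.5
```

Call:
drive_tool(steps=[{"delta_pos": [0, 0, -1.5], "yaw": 0, "hand": 20}, {"delta_pos": [0, 0, 0], "yaw": 0, "hand": 20}])

```text
clock: 18.27
eef_pos: [602.8, 31.9, 53.5]
eef_rot: [3.141, 0.0, 1.838]
wrist_force: [-4.6, -0.5, 7.5]
finger_gap: 35.3
```

Call:
drive_tool(steps=[{"delta_pos": [0, 0, -1], "yaw": 0, "hand": 20}, {"delta_pos": [0, 0, 0], "yaw": 0, "hand": 20}])

```text
clock: 18.43
eef_pos: [602.9, 31.9, 53.4]
eef_rot: [3.141, 0.0, 1.838]
wrist_force: [-8.0, 0.5, 15.6]
finger_gap: 35.5
```

Call:
drive_tool(steps=[{"delta_pos": [0, 0, 1.0], "yaw": 0, "hand": 20}, {"delta_pos": [-1.4, -0.4, 0], "yaw": 0, "hand": 20}, {"delta_pos": [-1.4, -0.4, 0], "yaw": 0, "hand": 20}], squeeze=4)

```text
clock: 18.68
eef_pos: [600.1, 31.1, 53.0]
eef_rot: [3.141, 0.0, 1.838]
wrist_force: [1.1, -0.0, 2.7]
finger_gap: 35.6
```

Call:
drive_tool(steps=[{"delta_pos": [-1.4, -0.4, 0], "yaw": 0, "hand": 20}, {"delta_pos": [-1.4, -0.4, 0], "yaw": 0, "hand": 20}, {"delta_pos": [0, 0, 0], "yaw": 0, "hand": 20}])

```text
clock: 18.93
eef_pos: [596.7, 30.2, 52.6]
eef_rot: [-3.141, -0.0, 1.838]
wrist_force: [-1.0, 0.3, 3.0]
finger_gap: 33.6
```

Call:
drive_tool(steps=[{"delta_pos": [-1.4, -0.4, 0], "yaw": 0, "hand": 20}, {"delta_pos": [-1.4, -0.4, 0], "yaw": 0, "hand": 20}, {"delta_pos": [0, 0, 0], "yaw": 0, "hand": 20}])

```text
clock: 19.18
eef_pos: [594.0, 29.4, 52.6]
eef_rot: [-3.141, -0.0, 1.838]
wrist_force: [0.8, 1.3, 2.0]
finger_gap: 32.7
```

Call:
drive_tool(steps=[{"delta_pos": [-1.4, -0.4, 0], "yaw": 0, "hand": 20}, {"delta_pos": [0, 0, 0], "yaw": 0, "hand": 20}])

```text
clock: 19.35
eef_pos: [592.6, 29.0, 52.6]
eef_rot: [-3.141, -0.0, 1.838]
wrist_force: [0.1, 0.3, 1.4]
finger_gap: 32.2
```

```bash
python3 shot.py 14 side,260,140,400,270,5; python3 flat.py side 14
```

```text
19.4 [592.65  29.05  52.65] [-3.1412e+00 -1.0000e-04  1.8378e+00] [-0.33  1.13  1.33] 32.35323719350988
nest 1 265 top z med 45.77 slopes [ 0.034 -0.004] [array([-63.3,   4.9]), array([ 31.9, 111.1]), np.float64(0.1)]
nest 2 257 top z med 45.49 slopes [ 0.06 -0.01] [array([-5.2,  1.7]), array([ 31.2, 114.1]), np.float64(0.5)]
nest 3 175 top z med 46.45 slopes [ 0.022 -0.002] [array([62.5,  3.6]), array([112.8,  34.7]), np.float64(89.6)]
rim 744 [array([0.3, 0.4]), array([144.1, 188.2]), np.float64(89.6)] 21.99
```

View pics/side_14.png

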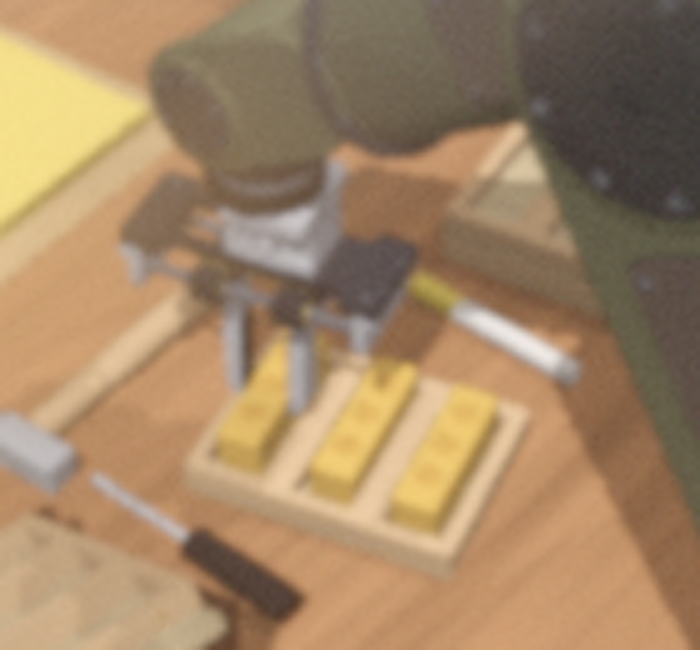

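Call:
drive_tool(steps=[{"delta_pos": [-1.4, -0.4, 0], "yaw": 0, "hand": 20}, {"delta_pos": [-0.7, -0.2, 0], "yaw": 0, "hand": 20}, {"delta_pos": [0, 0, -0.6], "yaw": 0, "hand": 20}, {"delta_pos": [0, 0, 0], "yaw": 0, "hand": 20}], squeeze=6)

```text
clock: 19.73
eef_pos: [590.5, 28.4, 52.1]
eef_rot: [-3.141, -0.0, 1.838]
wrist_force: [-1.2, -0.5, 2.6]
finger_gap: 32.1
```

```bash
python3 shot.py 15 side,260,140,400,270,5; python3 flat.py side 15
```

```text
19.7833 [590.47  28.36  52.12] [-3.1408 -0.      1.8378] [-2.64 -1.04  3.06] 32.01862950913523
nest 1 259 top z med 45.66 slopes [ 0.046 -0.005] [array([-62.2,   5.6]), array([ 32.2, 109.4]), np.float64(0.3)]
nest 2 256 top z med 45.9 slopes [ 0.051 -0.003] [array([-5.2,  1.5]), array([112.8,  32.8]), np.float64(89.5)]
nest 3 178 top z med 45.84 slopes [ 0.015 -0.023] [array([60.7,  2.9]), array([ 33.8, 108.7]), np.float64(1.5)]
rim 752 [array([ 0.8, -0.3]), array([189.2, 144.5]), np.float64(0.4)] 21.81
```

Call:
drive_tool(steps=[{"delta_pos": [0, 0, 0], "yaw": 0, "hand": 36}, {"delta_pos": [0, 0, 0], "yaw": 0, "hand": 42}, {"delta_pos": [0, 0, 2], "yaw": 0, "hand": 43}, {"delta_pos": [0, 0, 8], "yaw": 0, "hand": 43}, {"delta_pos": [0, 0, 16], "yaw": 0, "hand": 43}])

```text
clock: 20.2
eef_pos: [589.9, 28.5, 77.3]
eef_rot: [-3.139, -0.001, 1.838]
wrist_force: [0.2, -0.7, -0.0]
finger_gap: 43.1
```

Call:
drive_tool(steps=[{"delta_pos": [0, 2, 26], "yaw": 0.04, "hand": 40}, {"delta_pos": [-4, 14, 30], "yaw": 0.08, "hand": 36}, {"delta_pos": [-8, 24, 26], "yaw": 0.1, "hand": 34}, {"delta_pos": [-8, 32, 14], "yaw": 0.11, "hand": 34}, {"delta_pos": [-8, 34, 4], "yaw": 0.11, "hand": 34}], squeeze=10)

```text
clock: 20.62
eef_pos: [563.3, 135.2, 182.0]
eef_rot: [3.137, 0.003, 2.282]
wrist_force: [1.1, 0.0, -0.8]
finger_gap: 34.0
```

Call:
drive_tool(steps=[{"delta_pos": [-8, 34, 0], "yaw": 0.12, "hand": 34}, {"delta_pos": [-7, 32, 0], "yaw": 0.12, "hand": 34}, {"delta_pos": [-6, 22, 0], "yaw": 0.12, "hand": 34}, {"delta_pos": [-2, 10, 0], "yaw": 0.12, "hand": 34}, {"delta_pos": [0, 3, 0], "yaw": 0.12, "hand": 34}])

```text
clock: 21.03
eef_pos: [539.0, 237.6, 178.8]
eef_rot: [3.141, 0.0, 2.886]
wrist_force: [0.6, -1.1, 0.4]
finger_gap: 34.0
```

Call:
drive_tool(steps=[{"delta_pos": [0, 0, -4], "yaw": 0.11, "hand": 34}, {"delta_pos": [0, 0, 0], "yaw": 0.006, "hand": 34}, {"delta_pos": [0, 0, 0], "yaw": 0, "hand": 34}])

```text
clock: 21.28
eef_pos: [539.7, 235.5, 174.5]
eef_rot: [-3.142, -0.0, 2.991]
wrist_force: [0.1, 0.3, 0.5]
finger_gap: 34.1
```

```bash
python3 shot.py 16 side,190,150,390,300,4 top,150,130,350,270,4; python3 flat.py side 16;python3 flat.py top 16
```

```text
21.3833 [539.85 235.3  174.57] [3.1414e+00 3.0000e-04 2.9900e+00] [-0.43 -0.78 -0.3 ] 34.511381679658626
nest 1 266 top z med 45.92 slopes [ 0.042 -0.006] [array([-62.3,   3.8]), array([ 31.7, 113.5]), np.float64(0.4)]
nest 2 258 top z med 45.69 slopes [ 0.059 -0.013] [array([-4.3,  1.8]), array([ 33.4, 111.6]), np.float64(0.2)]
nest 3 255 top z med 45.69 slopes [ 0.043 -0.005] [array([57.8,  1.8]), array([ 32.8, 112.1]), np.float64(0.2)]
rim 762 [array([0. , 1.4]), array([189.1, 142.8]), np.float64(0.5)] 21.96
nest 1 363 top z med 44.54 slopes [0.019 0.001] [array([-62.5,   1.3]), array([109.3,  31.8]), np.float64(89.9)]
nest 2 355 top z med 44.58 slopes [ 0.014 -0.009] [array([-4.5, -2.2]), array([ 32.6, 109.3]), np.float64(0.3)]
nest 3 350 top z med 44.71 slopes [-0.004  0.008] [array([58.7, -1.4]), array([109.3,  34.1]), np.float64(89.2)]
rim 1014 [array([ 0.2, -1.8]), array([138.1, 187.6]), np.float64(89.9)] 21.04
```

View pics/side_16.png

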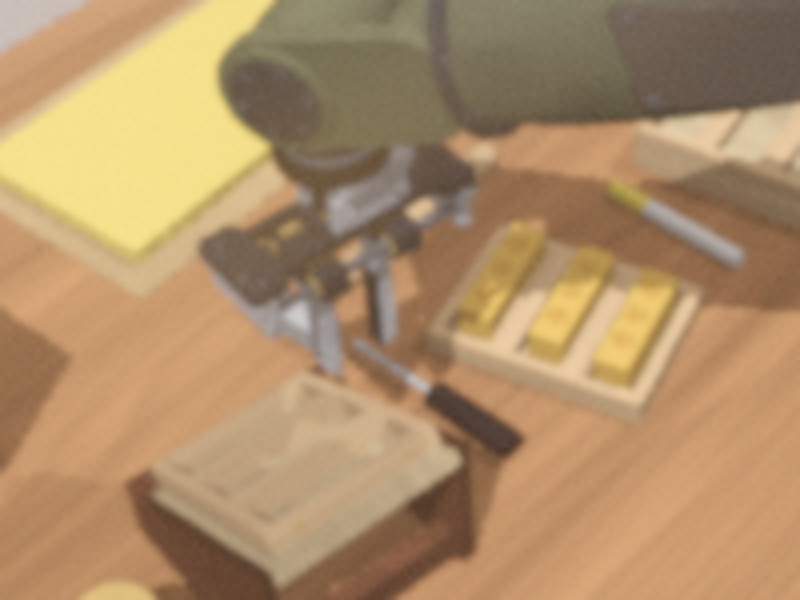

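View pics/top_16.png

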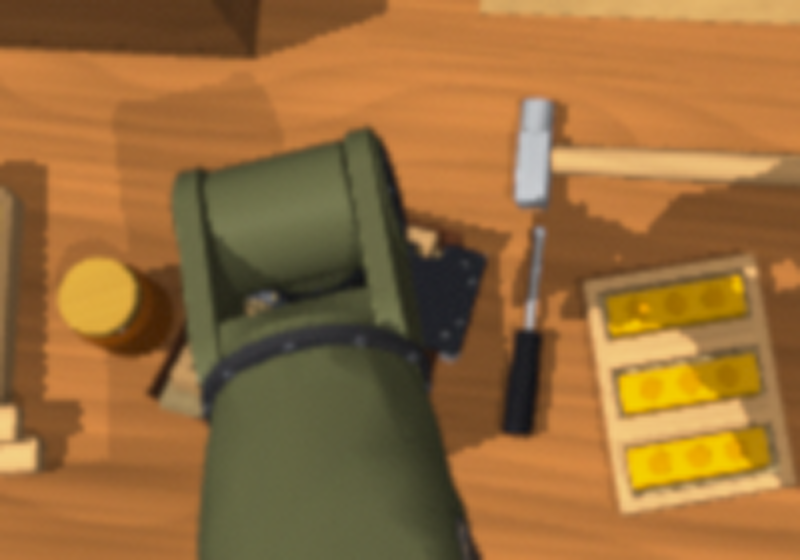

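```bash
python3 - <<'E'
from st import *
az=2.994;O=np.array([560,290,110.])
c=load("side",16);W=cloud(c);L,_=loc(W,az,O)
m=(abs(L[...,2]+9.2)<2.5)&(abs(L[...,0]-5)<110)&(abs(L[...,1]+6)<85)
lab=cv2.connectedComponentsWithStats(np.uint8(m));i=1+np.argmax(lab[2][1:,4]);m=lab[1]==i
q=L[m];print(m.sum(),[np.round(t,1) for t in rect(q[:,:2])],np.median(q[:,2]).round(2))
# right wall edges: for columns in x, extreme y
for x0 in range(-80,100,20):
    s=q[abs(q[:,0]-x0)<6];print(x0,s[:,1].min().round(1),s[:,1].max().round(1),end=' | ')
E
```

```text
821 [array([ 6.6, -8.5]), array([193.7, 139.7]), np.float64(0.1)] -8.86
-80 -75.1 61.2 | -60 -75.3 61.3 | -40 -76.8 60.3 | -20 -74.6 59.6 | 0 -76.7 60.1 | 20 -76.3 61.2 | 40 -76.9 61.0 | 60 -78.3 60.3 | 80 -77.3 60.7 |
```

Call:
drive_tool(steps=[{"delta_pos": [-1.3, 0.5, -12], "yaw": 0.004, "hand": 34}, {"delta_pos": [0, 0, -16], "yaw": 0, "hand": 34}, {"delta_pos": [0, 0, -14], "yaw": 0, "hand": 34}, {"delta_pos": [0, 0, -6], "yaw": 0, "hand": 34}, {"delta_pos": [0, 0, 0], "yaw": 0, "hand": 34}])

```text
clock: 21.8
eef_pos: [538.0, 235.6, 125.1]
eef_rot: [-3.141, -0.002, 2.996]
wrist_force: [0.1, 0.5, -0.8]
finger_gap: 34.2
```

Call:
drive_tool(steps=[{"delta_pos": [0, 0, -2], "yaw": 0, "hand": 34}, {"delta_pos": [0, 0, -2], "yaw": 0, "hand": 34}, {"delta_pos": [0, 0, 0], "yaw": 0, "hand": 34}])

```text
clock: 22.05
eef_pos: [538.6, 236.0, 122.5]
eef_rot: [3.141, 0.001, 2.997]
wrist_force: [-0.5, -0.1, 0.4]
finger_gap: 34.1
```

Call:
drive_tool(steps=[{"delta_pos": [0, 0, -2], "yaw": 0, "hand": 34}, {"delta_pos": [0, 0, -1], "yaw": 0, "hand": 34}, {"delta_pos": [0, 0, 0], "yaw": 0, "hand": 34}])

```text
clock: 22.3
eef_pos: [538.4, 236.0, 119.0]
eef_rot: [-3.142, -0.0, 2.998]
wrist_force: [-0.4, 0.1, 0.4]
finger_gap: 34.1
```

```bash
python3 shot.py 17 side,190,180,340,330,4
```

```text
22.35 [538.44 235.98 119.15] [-3.1416  0.      2.9978] [ 0.04 -0.35  0.09] 33.80476408718157
```

View pics/side_17.png

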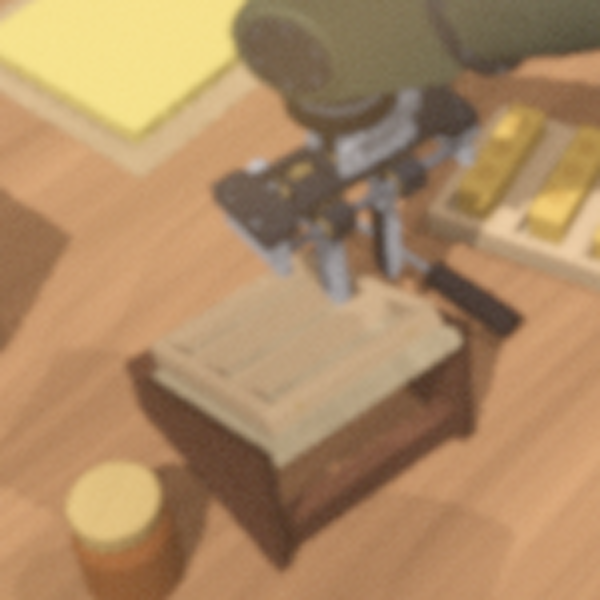

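Call:
drive_tool(steps=[{"delta_pos": [0, 0, -2], "yaw": 0, "hand": 34}, {"delta_pos": [0, 0, 0], "yaw": 0, "hand": 34}])

```text
clock: 22.52
eef_pos: [538.4, 235.9, 116.8]
eef_rot: [-3.141, -0.0, 2.998]
wrist_force: [-0.2, -0.4, -0.6]
finger_gap: 34.0
```

Call:
drive_tool(steps=[{"delta_pos": [0, 0, -2], "yaw": 0, "hand": 34}, {"delta_pos": [0, 0, 0], "yaw": 0, "hand": 34}])

```text
clock: 22.68
eef_pos: [538.3, 235.9, 114.7]
eef_rot: [-3.141, -0.0, 2.998]
wrist_force: [-0.2, 0.5, -0.4]
finger_gap: 34.1
```

Call:
drive_tool(steps=[{"delta_pos": [0, 0, -2], "yaw": 0, "hand": 34}, {"delta_pos": [0, 0, 0], "yaw": 0, "hand": 34}])

```text
clock: 22.85
eef_pos: [538.3, 235.9, 112.8]
eef_rot: [-3.141, -0.0, 2.998]
wrist_force: [0.5, 0.0, -0.5]
finger_gap: 34.2
```

Call:
drive_tool(steps=[{"delta_pos": [0, 0, -1], "yaw": 0, "hand": 34}, {"delta_pos": [0, 0, 0], "yaw": 0, "hand": 34}])

```text
clock: 23.02
eef_pos: [538.4, 236.0, 112.0]
eef_rot: [-3.142, -0.0, 2.998]
wrist_force: [-0.4, 0.6, -0.8]
finger_gap: 34.1
```

Call:
drive_tool(steps=[{"delta_pos": [0, 0, -1], "yaw": 0, "hand": 34}, {"delta_pos": [0, 0, 0], "yaw": 0, "hand": 34}])

```text
clock: 23.18
eef_pos: [538.4, 236.0, 111.0]
eef_rot: [-3.142, -0.0, 2.998]
wrist_force: [-0.6, -0.5, 0.0]
finger_gap: 33.9
```

Call:
drive_tool(steps=[{"delta_pos": [0, 0, -1], "yaw": 0, "hand": 34}, {"delta_pos": [0, 0, 0], "yaw": 0, "hand": 34}])

```text
clock: 23.35
eef_pos: [538.5, 236.1, 110.3]
eef_rot: [3.141, 0.0, 2.998]
wrist_force: [-0.7, -0.6, 2.4]
finger_gap: 34.2
```

Call:
drive_tool(steps=[{"delta_pos": [0, 0, -1], "yaw": 0, "hand": 34}, {"delta_pos": [0, 0, 0], "yaw": 0, "hand": 34}])

```text
clock: 23.52
eef_pos: [538.8, 236.1, 109.7]
eef_rot: [3.141, 0.001, 2.998]
wrist_force: [-0.6, -1.1, 5.7]
finger_gap: 34.0
```

Call:
drive_tool(steps=[{"delta_pos": [0, 0, 1.3], "yaw": 0, "hand": 24}, {"delta_pos": [0, 0, 0], "yaw": 0, "hand": 16}, {"delta_pos": [0, 0, 0], "yaw": 0, "hand": 8}, {"delta_pos": [0, 0, 0], "yaw": 0, "hand": 2}, {"delta_pos": [0, 0, 0], "yaw": 0, "hand": 0}], squeeze=8)

```text
clock: 23.93
eef_pos: [538.5, 236.0, 110.4]
eef_rot: [3.141, 0.0, 2.998]
wrist_force: [1.1, 1.0, 1.3]
finger_gap: 10.1
```

Call:
drive_tool(steps=[{"delta_pos": [0, 0, 0], "yaw": 0, "hand": 0}, {"delta_pos": [0, 0, 0.5], "yaw": 0, "hand": 0}, {"delta_pos": [0, 0, 2], "yaw": 0, "hand": 0}, {"delta_pos": [0, 0, 3], "yaw": 0, "hand": 0}, {"delta_pos": [0, 0, 4], "yaw": 0, "hand": 0}], squeeze=45)

```text
clock: 24.35
eef_pos: [538.2, 235.8, 119.8]
eef_rot: [-3.141, -0.001, 2.998]
wrist_force: [-0.7, -0.7, -1.4]
finger_gap: 9.6
```

Call:
drive_tool(steps=[{"delta_pos": [0, 0, 5], "yaw": 0, "hand": 0}, {"delta_pos": [0, 0, 6], "yaw": 0, "hand": 0}, {"delta_pos": [0, 0, 6], "yaw": 0, "hand": 0}, {"delta_pos": [0, 0, 4], "yaw": 0, "hand": 0}])

```text
clock: 24.68
eef_pos: [538.6, 236.1, 142.1]
eef_rot: [3.141, 0.001, 2.998]
wrist_force: [0.4, -0.2, -1.6]
finger_gap: 9.5
```

```bash
python3 shot.py 18 side,190,180,340,330,4; python3 -c "
from cell import manip
print(manip.read_state()['moment'])"
```

```text
24.7333 [538.87 236.14 142.6 ] [3.1407e+00 1.6000e-03 2.9978e+00] [-0.17 -0.77 -1.28] 9.349477067211872
[-0.01666214 -0.10851494  0.0020642 ]
```

View pics/side_18.png

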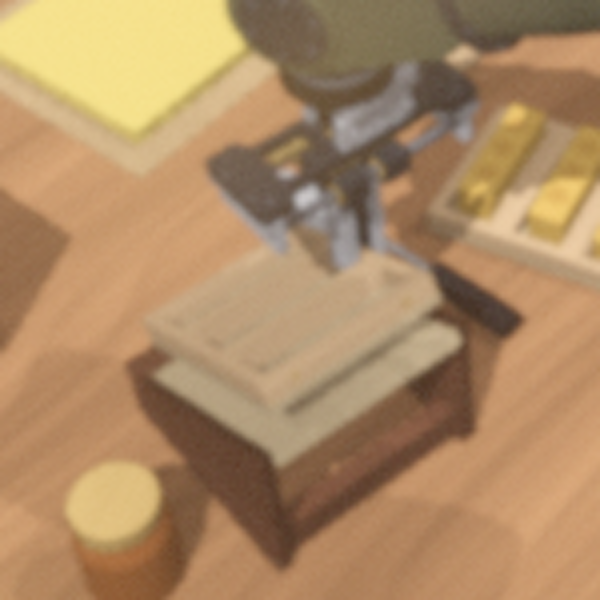

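```bash
cat > tin.py <<'E'
import sys
from st import *
def run(k,tcp,az,cams=("side",),zr=None,tilt=.48):
    global th
    import st; st.th=tilt
    for n in cams:
        c=load(n,k);W=cloud(c);L,_=loc(W,az,np.array(tcp))
        # frame at TCP, tray-parallel
        m=(abs(L[...,0])<120)&(L[...,1]<25)&(L[...,1]>-160)&(abs(L[...,2])<40)
        h,ed=np.histogram(L[...,2][m],bins=np.arange(-40,40,1));
        pk=zr if zr is not None else ed[np.argmax(h)]+.5
        m&=abs(L[...,2]-pk)<2.5
        lab=cv2.connectedComponentsWithStats(np.uint8(m));i=1+np.argmax(lab[2][1:,4]);m=lab[1]==i
        q=L[m];print(n,"peak z",pk,m.sum(),[np.round(t,1) for t in rect(q[:,:2])],"z med",np.median(q[:,2]).round(2))
        A=np.c_[q[:,:2],np.ones(len(q))];co=np.linalg.lstsq(A,q[:,2],rcond=None)[0];print("  slopes",co[:2].round(4))
        for x0 in range(-80,100,20):
            s=q[abs(q[:,0]-x0)<6]
            if len(s): print(x0,s[:,1].min().round(1),s[:,1].max().round(1),end=' | ')
        print()
if __name__=="__main__":
    k=sys.argv[1];x,y,z,az=map(float,sys.argv[2:6]);t=float(sys.argv[6]) if len(sys.argv)>6 else .48
    run(k,(x,y,z),az,tilt=t,cams=sys.argv[7].split(",") if len(sys.argv)>7 else ("side",))
E
python3 tin.py 18 538.8 236.1 142.5 2.998
```

```text
side peak z -3.5 778 [array([ -6.9, -58.7]), array([150.6, 194.7]), np.float64(89.8)] z med -3.73
  slopes [-0.0005  0.0009]
-80 -133.2 3.9 | -60 -133.3 4.7 | -40 -132.7 -3.0 | -20 -133.4 -51.9 | 0 -133.5 5.3 | 20 -134.1 4.8 | 40 -133.0 3.2 | 60 -132.8 4.5 | 80 -133.5 3.4 |
```

```bash
cat > pile.py <<'E'
import sys
from h import *
def pile(n,k,zr,ctr=(534.8,-271.7),az=.174,tol=2.0,pr=True):
    c=np.load(f"pics/{n}{k}.npz");W=cloud(c)
    e=np.array([np.cos(az),np.sin(az)]);w=np.array([-e[1],e[0]])
    d=W[...,:2]-np.array(ctr);a=d@e;b=d@w;Z=W[...,2]
    m=(abs(a)<115)&(abs(b)<90)&(abs(Z-zr)<8)
    z0=np.median(Z[m]);m&=abs(Z-z0)<tol
    lab=cv2.connectedComponentsWithStats(np.uint8(m));i=1+np.argmax(lab[2][1:,4]);m=lab[1]==i
    A,B,Zs=a[m],b[m],Z[m]
    co=np.linalg.lstsq(np.c_[A,B,np.ones(len(A))],Zs,rcond=None)[0]
    print(n,k,"z",np.median(Zs).round(2),"slopes",co[:2].round(4),[np.round(t,1) for t in cv2.minAreaRect(np.float32(np.c_[A,B]))])
    L=[];R_=[];N=[];F=[];xs=[]
    for a0 in range(-80,81,8):
        s=abs(A-a0)<4
        if s.sum()>3: L.append((a0,B[s].max()));R_.append((a0,B[s].min()))
    for b0 in range(-60,61,8):
        s=abs(B-b0)<4
        if s.sum()>3: F.append((b0,A[s].max()));N.append((b0,A[s].min()))
    for nm,v in (("left",L),("right",R_),("far",F),("near",N)):
        v=np.array(v);k=np.polyfit(v[:,0],v[:,1],1);res=v[:,1]-np.polyval(k,v[:,0]);g=abs(res-np.median(res))<3;k=np.polyfit(v[g,0],v[g,1],1);print("  ",nm,k[1].round(1),"slope",k[0].round(3),end="")
    print()
if __name__=="__main__":
    for a in sys.argv[1:]:
        n,k,z=a.split(",");pile(n,k,float(z))
E
python3 pile.py side,0,44 top,0,43 side,6,44
python3 - <<'E'
import sys;sys.argv=["x"]
from pile import *
for n,k,z in (("side",0,22),("top",0,21),("side",16,22)): pile(n,k,z,(533.1,10.9),.267)
E
```

```text
side 0 z 43.3 slopes [-0.0004  0.0005] [array([-7.3,  2.1]), array([144.1, 171.7]), np.float64(90.0)]
   left 29.3 slope -0.523   right -67.1 slope -0.022   far 42.4 slope -0.144   near -90.1 slope -0.029
top 0 z 43.05 slopes [0.0001 0.0003] [array([-6. , -0.8]), array([174.7, 138.6]), np.float64(0.2)]
   left 65.4 slope -0.095   right -68.5 slope 0.001   far 41.4 slope -0.001   near -41.4 slope 0.011
side 6 z 43.6 slopes [0.0004 0.0019] [array([27.7,  5.4]), array([ 56.6, 149.5]), np.float64(16.0)]
   left 71.8 slope -0.017   right 15.5 slope -2.681   far 40.9 slope 0.007   near 21.8 slope -0.065
side 0 z 21.86 slopes [0.0006 0.0018] [array([26.5,  2.2]), array([133.1, 141.7]), np.float64(1.5)]
   left 14.6 slope 0.337   right -67.7 slope 0.013   far 87.0 slope -0.125   near -10.8 slope 0.73
top 0 z 20.51 slopes [-0.0025 -0.0005] [array([ 7.4, -2.4]), array([100.5, 137.1]), np.float64(0.3)]
   left 57.0 slope 0.194   right -69.5 slope 0.016   far 40.8 slope -0.014pile.py:21: RankWarning: Polyfit may be poorly conditioned
  v=np.array(v);k=np.polyfit(v[:,0],v[:,1],1);res=v[:,1]-np.polyval(k,v[:,0]);g=abs(res-np.median(res))<3;k=np.polyfit(v[g,0],v[g,1],1);print("  ",nm,k[1].round(1),"slope",k[0].round(3),end="")
Traceback (most recent call last):
  File "pile.py", line 21, in pile
    v=np.array(v);k=np.polyfit(v[:,0],v[:,1],1);res=v[:,1]-np.polyval(k,v[:,0]);g=abs(res-np.median(res))<3;k=np.polyfit(v[g,0],v[g,1],1);print("  ",nm,k[1].round(1),"slope",k[0].round(3),end="")
                                                                                                              ~~~~~~~~~~^^^^^^^^^^^^^^^^^
TypeError: expected non-empty vector for x
```

```bash
cat > pile.py <<'E'
import sys
from h import *
def pile(n,k,zr,ctr=(534.8,-271.7),az=.174):
    c=np.load(f"pics/{n}{k}.npz");W=cloud(c)
    e=np.array([np.cos(az),np.sin(az)]);w=np.array([-e[1],e[0]])
    d=W[...,:2]-np.array(ctr);a=d@e;b=d@w;Z=W[...,2]
    m=(abs(a)<115)&(abs(b)<90)&(Z>zr-9)
    m=cv2.morphologyEx(np.uint8(m),cv2.MORPH_CLOSE,np.ones((5,5)))
    cs,_=cv2.findContours(m,cv2.RETR_EXTERNAL,cv2.CHAIN_APPROX_NONE);q=max(cs,key=cv2.contourArea)[:,0,:]
    P=ray(c,q,zr)[:,:2]-np.array(ctr);A=P@e;B=P@w
    out=[]
    for nm,u,v,lo,sg in (("right",A,B,-69,-1),("left",A,B,69,1),("far",B,A,93.5,1),("near",B,A,-93.5,-1)):
        s=(abs(v-lo)<8)&(abs(u)<(80 if abs(lo)<80 else 55))
        if s.sum()<6: continue
        p=np.polyfit(u[s],v[s],1);r=v[s]-np.polyval(p,u[s]);g=abs(r)<2.5;p=np.polyfit(u[s][g],v[s][g],1)
        out.append(f"{nm} off {p[1]-lo:+.2f} slope {p[0]:+.3f} n{g.sum()}")
    print(n,k,out)
if __name__=="__main__":
    for n,k in (("side",0),("top",0)):
        pile(n,k,44)
    for n,k in (("side",0),("top",0),("side",16),("top",16)):
        pile(n,k,22,(533.1,10.9),.267)
E
python3 pile.py
```

```text
side 0 ['right off +3.46 slope +0.002 n40', 'left off +6.52 slope -0.009 n14', 'far off -1.00 slope -0.001 n17', 'near off -1.03 slope -0.005 n19']
top 0 ['right off +0.68 slope -0.002 n51', 'left off -0.74 slope -0.007 n51', 'far off -1.53 slope +0.004 n34', 'near off +1.08 slope -0.005 n36']
side 0 ['right off +1.39 slope +0.018 n37', 'left off +5.58 slope +0.003 n44', 'far off -0.98 slope +0.003 n21', 'near off -0.49 slope -0.001 n23']
top 0 ['right off -0.05 slope +0.001 n49', 'left off -3.37 slope -0.002 n50', 'far off -1.59 slope -0.002 n34', 'near off +0.64 slope -0.004 n35']
side 16 ['right off -1.47 slope -0.025 n24', 'left off +5.29 slope +0.006 n39', 'far off -1.22 slope +0.002 n21', 'near off -0.58 slope -0.006 n24']
top 16 ['right off -0.05 slope +0.001 n49', 'left off -3.37 slope -0.002 n50', 'far off -1.59 slope -0.002 n34', 'near off +0.73 slope +0.001 n35']
```

Call:
drive_tool(steps=[{"delta_pos": [0, 0, 10], "yaw": 0, "hand": 0}, {"delta_pos": [0, 0, 12], "yaw": 0, "hand": 0}, {"delta_pos": [0, -4, 8], "yaw": 0, "hand": 0}, {"delta_pos": [0, -10, 4], "yaw": 0.01, "hand": 0}, {"delta_pos": [1, -16, 0], "yaw": 0.01, "hand": 0}])

```text
clock: 25.15
eef_pos: [539.7, 206.4, 176.9]
eef_rot: [3.14, 0.002, 3.019]
wrist_force: [-0.2, -0.8, -2.0]
finger_gap: 9.2
```

Call:
drive_tool(steps=[{"delta_pos": [1, -22, 0], "yaw": 0.015, "hand": 0}, {"delta_pos": [1, -26, 0], "yaw": 0.015, "hand": 0}, {"delta_pos": [1, -28, 0], "yaw": 0.015, "hand": 0}, {"delta_pos": [1, -28, 0], "yaw": 0.015, "hand": 0}, {"delta_pos": [1, -28, 0], "yaw": 0.015, "hand": 0}])

```text
clock: 25.57
eef_pos: [544.4, 72.5, 175.9]
eef_rot: [3.142, 0.001, 3.094]
wrist_force: [-0.4, 0.5, -0.6]
finger_gap: 9.4
```

Call:
drive_tool(steps=[{"delta_pos": [1, -28, 0], "yaw": 0.015, "hand": 0}, {"delta_pos": [1, -28, 0], "yaw": 0.015, "hand": 0}, {"delta_pos": [1, -28, 0], "yaw": 0.015, "hand": 0}, {"delta_pos": [1, -28, 0], "yaw": 0.015, "hand": 0}, {"delta_pos": [1, -28, 0], "yaw": 0.015, "hand": 0}])

```text
clock: 25.98
eef_pos: [549.4, -67.7, 175.9]
eef_rot: [-3.141, 0.001, -3.115]
wrist_force: [0.4, 0.0, -2.1]
finger_gap: 9.5
```

Call:
drive_tool(steps=[{"delta_pos": [1, -28, 0], "yaw": 0.015, "hand": 0}, {"delta_pos": [1, -28, 0], "yaw": 0.015, "hand": 0}, {"delta_pos": [1, -28, 0], "yaw": 0.015, "hand": 0}, {"delta_pos": [1, -28, 0], "yaw": 0.015, "hand": 0}, {"delta_pos": [1, -28, 0], "yaw": 0.015, "hand": 0}])

```text
clock: 26.4
eef_pos: [554.3, -207.8, 175.9]
eef_rot: [-3.141, 0.001, -3.04]
wrist_force: [0.8, 0.0, -1.2]
finger_gap: 9.7
```

Call:
drive_tool(steps=[{"delta_pos": [2, -28, 0], "yaw": 0.015, "hand": 0}, {"delta_pos": [2, -26, 0], "yaw": 0.015, "hand": 0}, {"delta_pos": [2, -24, 0], "yaw": 0.015, "hand": 0}, {"delta_pos": [1, -20, 0], "yaw": 0.015, "hand": 0}, {"delta_pos": [1, -14, 0], "yaw": 0.01, "hand": 0}])

```text
clock: 26.82
eef_pos: [562.1, -320.2, 175.7]
eef_rot: [-3.141, 0.0, -2.971]
wrist_force: [0.3, 0.3, -1.7]
finger_gap: 9.5
```

Call:
drive_tool(steps=[{"delta_pos": [0, -8, -2], "yaw": 0.003, "hand": 0}, {"delta_pos": [0, -2, -6], "yaw": 0, "hand": 0}, {"delta_pos": [0, 0, -10], "yaw": 0, "hand": 0}, {"delta_pos": [0, 0, -8], "yaw": 0, "hand": 0}, {"delta_pos": [0, 0, -4], "yaw": 0, "hand": 0}])

```text
clock: 27.23
eef_pos: [562.1, -326.8, 143.0]
eef_rot: [3.14, -0.002, -2.967]
wrist_force: [-1.0, -0.1, -2.6]
finger_gap: 9.6
```

Call:
drive_tool(steps=[{"delta_pos": [0, 0, 0], "yaw": 0, "hand": 0}, {"delta_pos": [0, 0, 0], "yaw": 0, "hand": 0}, {"delta_pos": [0, 0, 0], "yaw": 0, "hand": 0}])

```text
clock: 27.48
eef_pos: [562.7, -327.7, 145.4]
eef_rot: [-3.141, 0.0, -2.967]
wrist_force: [-0.0, -1.4, -1.9]
finger_gap: 9.5
```

```bash
python3 shot.py 20 side,300,80,450,220,4 top,340,140,500,280,4
```

```text
27.5833 [ 562.65 -327.96  145.43] [-3.1411e+00  6.0000e-04 -2.9672e+00] [-0.09  0.53 -2.18] 9.458912765394786
```

View pics/side_20.png

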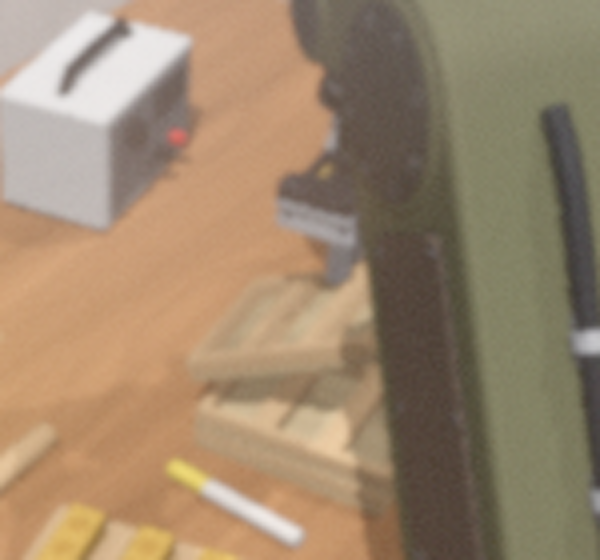

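View pics/top_20.png

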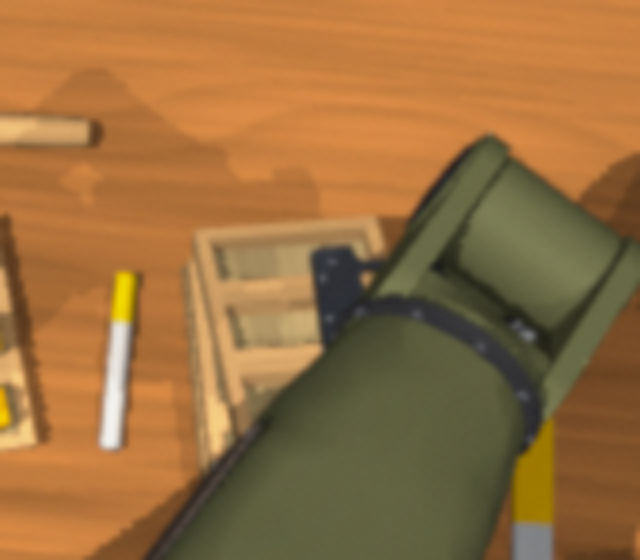

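```bash
python3 tin.py 20 562.65 -327.96 145.4 3.316 .48 side,top; python3 - <<'E'
from h import *
for n,k in (("side",0),("top",0),("side",20),("top",20)):
    c=np.load(f"pics/{n}{k}.npz");W=cloud(c);az=.174
    e=np.array([np.cos(az),np.sin(az)]);w=np.array([-e[1],e[0]])
    d=W[...,:2]-np.array((534.4,-269.8));a=d@e;b=d@w;Z=W[...,2]
    zr=43.4
    m=(abs(Z-zr)<2.5)
    r=[]
    for a0 in range(-80,81,16):
        s=m&(abs(a-a0)<6)&(b>40)&(b<80)
        if s.sum()>2:r.append((a0,b[s].max().round(1)))
    f=[]
    for b0 in (-48,-32,-16,0,16,32,48):
        s=m&(abs(b-b0)<6)&(a>70)&(a<110)
        if s.sum()>2:f.append((b0,a[s].max().round(1)))
    print(n,k,"left",[float(x[1]) for x in r],"far",[float(x[1]) for x in f])
E
```

```text
side peak z -3.5 380 [array([ -8.3, -64.7]), array([144.1, 191.4]), np.float64(88.8)] z med -3.49
  slopes [-0.0001  0.0016]
-80 -135.4 5.7 | -60 -132.4 8.4 | -40 -134.7 1.7 | -20 -133.7 5.7 | 0 -134.3 -16.9 | 20 -133.7 2.0 | 40 -136.5 -31.6 | 60 -138.1 -123.5 | 80 -137.2 -111.5 | 
top peak z -4.5 354 [array([ 13.2, -96.1]), array([ 77.3, 145.4]), np.float64(87.2)] z med -4.41
  slopes [-0.0026 -0.004 ]
-60 -129.5 -121.5 | -40 -130.6 -55.4 | -20 -131.3 -121.4 | 0 -131.7 -122.4 | 20 -131.9 -61.9 | 40 -132.3 -86.0 | 60 -131.8 -123.4 | 80 -132.3 -125.6 | 
side 0 left [72.2, 71.3, 71.1, 70.8, 69.3, 68.0, 72.2, 67.4, 71.2, 71.3, 67.0] far [91.8, 93.1, 93.4, 91.7, 93.2, 93.1, 93.1]
top 0 left [66.2, 64.6, 65.9, 64.6, 64.9, 66.3, 64.5, 66.4, 64.9, 66.4, 64.5] far [92.3, 91.3, 92.0, 93.3, 91.0, 92.5, 93.7]
side 20 left [72.4, 65.4, 70.5, 69.5, 67.3, 68.0, 70.5, 69.4, 70.8, 68.7, 69.7] far [92.4, 94.7]
top 20 left [60.9, 65.7, 66.1, 65.4, 66.8, 64.4, 66.4, 64.3, 66.1, 66.5] far []
```

```bash
python3 - <<'E'
import st
from st import *
for n in ("top","side"):
  for k,tcp,az,zz in ((20,(562.65,-327.96,145.4),3.316,-4),(18,(538.8,236.1,142.5),2.998,-3.7)):
    c=load(n,k) if not (n=="top" and k==18) else None
    if c is None: continue
    W=cloud(c);L,_=loc(W,az,np.array(tcp))
    m=(abs(L[...,2]-zz)<3)&(abs(L[...,0])<115)&(L[...,1]<12)&(L[...,1]>-150)
    q=L[m]
    def edge(u,v,rng,w,fn):
        r=[]
        for t in np.arange(*rng):
            s=q[abs(q[:,u]-t)<w][:,v]
            if len(s)>2: r.append((t,fn(s)))
        r=np.array(r);p=np.polyfit(r[:,0],r[:,1],1)
        for _ in range(3):
            res=r[:,1]-np.polyval(p,r[:,0]);g=abs(res)<max(1.2,1.5*np.median(abs(res)));p=np.polyfit(r[g,0],r[g,1],1)
        return p.round(3),len(r)
    print(n,k,"left edge y(x)",edge(0,1,(-90,40,6),3,np.min),"far edge x(y)",edge(1,0,(-125,-20,6),3,np.min))
E
```

```text
top 20 left edge y(x) (array([-5.00000e-03, -1.30963e+02]), 22) far edge x(y) (array([ 1.3000e-02, -9.8865e+01]), 18)
side 20 left edge y(x) (array([ 7.00000e-03, -1.33886e+02]), 22) far edge x(y) (array([ 2.0000e-03, -9.8408e+01]), 18)
side 18 left edge y(x) (array([-5.00000e-03, -1.33315e+02]), 22) far edge x(y) (array([ 4.6000e-02, -9.3547e+01]), 18)
```

Call:
drive_tool(steps=[{"delta_pos": [-0.3, -2.3, -4], "yaw": 0, "hand": 0}, {"delta_pos": [0, 0, -8], "yaw": 0, "hand": 0}, {"delta_pos": [0, 0, -8], "yaw": 0, "hand": 0}, {"delta_pos": [0, 0, -5], "yaw": 0, "hand": 0}, {"delta_pos": [0, 0, 0], "yaw": 0, "hand": 0}])

```text
clock: 28.0
eef_pos: [561.5, -330.0, 117.9]
eef_rot: [3.14, -0.002, -2.967]
wrist_force: [0.2, 0.6, -1.9]
finger_gap: 9.4
```

Call:
drive_tool(steps=[{"delta_pos": [0, 0, -2], "yaw": 0, "hand": 0}, {"delta_pos": [0, 0, -1], "yaw": 0, "hand": 0}, {"delta_pos": [0, 0, 0], "yaw": 0, "hand": 0}])

```text
clock: 28.25
eef_pos: [562.2, -330.3, 116.9]
eef_rot: [-3.142, 0.0, -2.967]
wrist_force: [0.5, 0.9, -2.3]
finger_gap: 9.3
```

Call:
drive_tool(steps=[{"delta_pos": [0, 0, -1.5], "yaw": 0, "hand": 0}, {"delta_pos": [0, 0, 0], "yaw": 0, "hand": 0}])

```text
clock: 28.42
eef_pos: [562.1, -330.3, 115.4]
eef_rot: [-3.142, 0.0, -2.967]
wrist_force: [-0.1, 0.0, -1.9]
finger_gap: 9.1
```

Call:
drive_tool(steps=[{"delta_pos": [0, 0, -1.5], "yaw": 0, "hand": 0}, {"delta_pos": [0, 0, 0], "yaw": 0, "hand": 0}])

```text
clock: 28.58
eef_pos: [562.1, -330.3, 113.7]
eef_rot: [3.141, -0.0, -2.967]
wrist_force: [-0.5, 0.9, -1.9]
finger_gap: 9.7
```

Call:
drive_tool(steps=[{"delta_pos": [0, 0, -1.5], "yaw": 0, "hand": 0}, {"delta_pos": [0, 0, 0], "yaw": 0, "hand": 0}])

```text
clock: 28.75
eef_pos: [562.1, -330.3, 112.2]
eef_rot: [3.141, -0.0, -2.967]
wrist_force: [0.6, -0.2, -1.7]
finger_gap: 9.5
```

Call:
drive_tool(steps=[{"delta_pos": [0, 0, -1.5], "yaw": 0, "hand": 0}, {"delta_pos": [0, 0, 0], "yaw": 0, "hand": 0}])

```text
clock: 28.92
eef_pos: [562.3, -330.4, 110.9]
eef_rot: [-3.141, 0.0, -2.967]
wrist_force: [0.8, 0.8, -1.0]
finger_gap: 9.2
```

```bash
python3 shot.py 21 side,300,80,450,220,4 top,340,140,500,280,4
```

```text
29.0167 [ 562.35 -330.32  111.14] [-3.1413e+00  6.0000e-04 -2.9674e+00] [ 1.48  0.38 -0.5 ] 9.64978061798125
```

View pics/side_21.png

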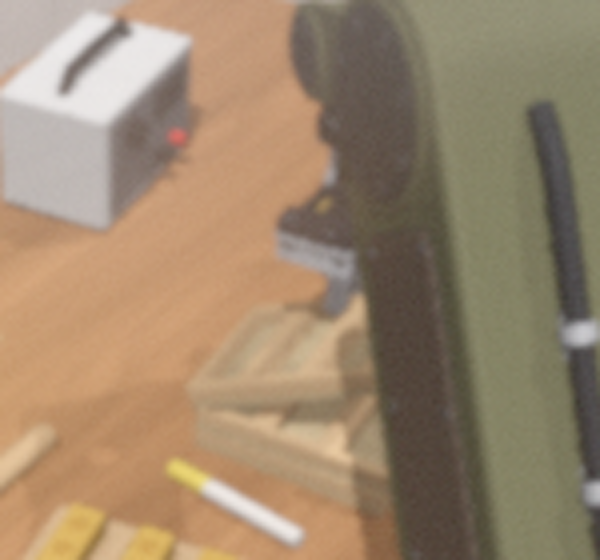

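View pics/top_21.png

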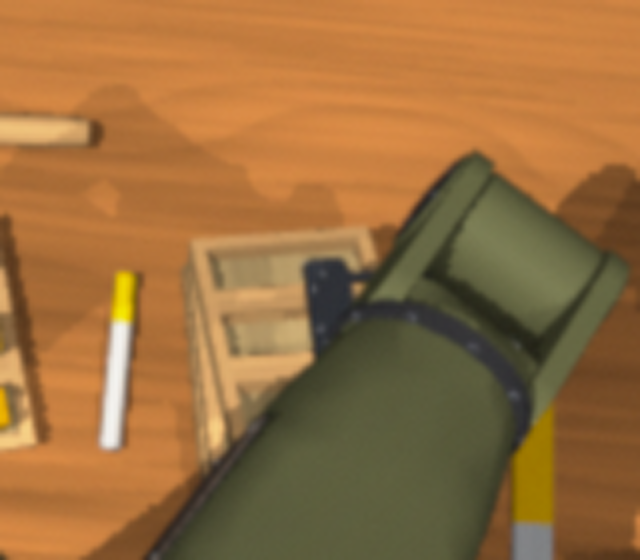

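Call:
drive_tool(steps=[{"delta_pos": [-1.24, -0.22, -1.9], "yaw": 0, "hand": 0}, {"delta_pos": [-1.24, -0.22, -1.9], "yaw": 0, "hand": 0}, {"delta_pos": [0, 0, 0], "yaw": 0, "hand": 0}], squeeze=40)

```text
clock: 29.27
eef_pos: [559.4, -330.9, 106.9]
eef_rot: [-3.142, -0.0, -2.968]
wrist_force: [1.0, -0.6, 2.1]
finger_gap: 9.6
```

Call:
drive_tool(steps=[{"delta_pos": [-1.24, -0.22, -1.9], "yaw": 0, "hand": 0}, {"delta_pos": [-1.24, -0.22, -1.9], "yaw": 0, "hand": 0}, {"delta_pos": [-1.24, -0.22, -1.9], "yaw": 0, "hand": 0}, {"delta_pos": [0, 0, 0], "yaw": 0, "hand": 0}])

```text
clock: 29.6
eef_pos: [555.6, -331.5, 101.0]
eef_rot: [3.141, -0.0, -2.968]
wrist_force: [-0.1, -0.7, 1.8]
finger_gap: 9.5
```

```bash
python3 shot.py 22 side,300,80,450,220,4 top,340,140,500,280,4; python3 - <<'E'
from h import *
c=np.load("pics/side22.npz");W=cloud(c)
E
```

```text
29.7 [ 555.78 -331.48  101.26] [ 3.1415e+00 -3.0000e-04 -2.9675e+00] [ 0.42 -2.48  1.75] 9.614994348779879
```

View pics/side_22.png

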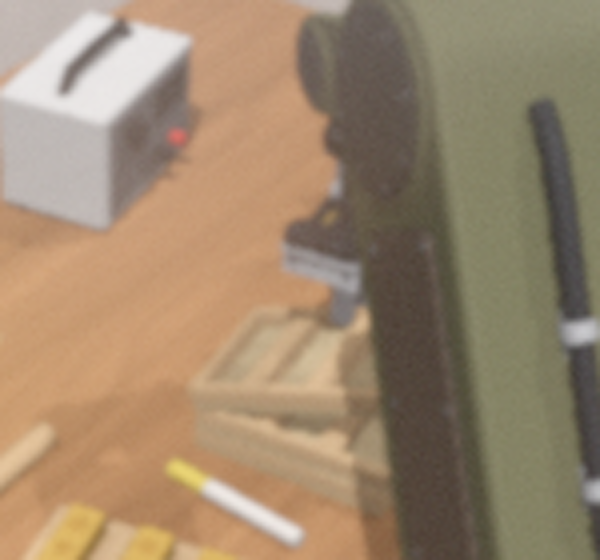

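Call:
drive_tool(steps=[{"delta_pos": [-1.0, -0.18, -2.1], "yaw": 0, "hand": 0}, {"delta_pos": [-1.0, -0.18, -2.1], "yaw": 0, "hand": 0}, {"delta_pos": [-1.0, -0.18, -2.1], "yaw": 0, "hand": 0}, {"delta_pos": [-1.0, -0.18, -2.1], "yaw": 0, "hand": 0}, {"delta_pos": [-1.0, -0.18, -2.1], "yaw": 0, "hand": 0}])

```text
clock: 30.12
eef_pos: [550.8, -332.3, 90.6]
eef_rot: [3.142, -0.0, -2.967]
wrist_force: [-0.1, -0.4, 2.3]
finger_gap: 9.7
```

Call:
drive_tool(steps=[{"delta_pos": [-0.8, -0.14, -2.1], "yaw": 0, "hand": 0}, {"delta_pos": [-0.8, -0.14, -2.1], "yaw": 0, "hand": 0}, {"delta_pos": [-0.8, -0.14, -2.1], "yaw": 0, "hand": 0}, {"delta_pos": [-0.8, -0.14, -2.1], "yaw": 0, "hand": 0}, {"delta_pos": [-0.6, -0.1, -1.4], "yaw": 0, "hand": 0}])

```text
clock: 30.53
eef_pos: [547.1, -332.9, 80.8]
eef_rot: [3.141, 0.0, -2.967]
wrist_force: [0.4, -0.2, 1.6]
finger_gap: 9.7
```

```bash
python3 shot.py 23 side,300,80,450,220,4 top,340,140,500,280,4
```

```text
30.6333 [ 547.03 -332.91   80.8 ] [ 3.1413e+00 -2.0000e-04 -2.9674e+00] [-0.95 -0.41  0.95] 9.255540121426868
```

View pics/side_23.png

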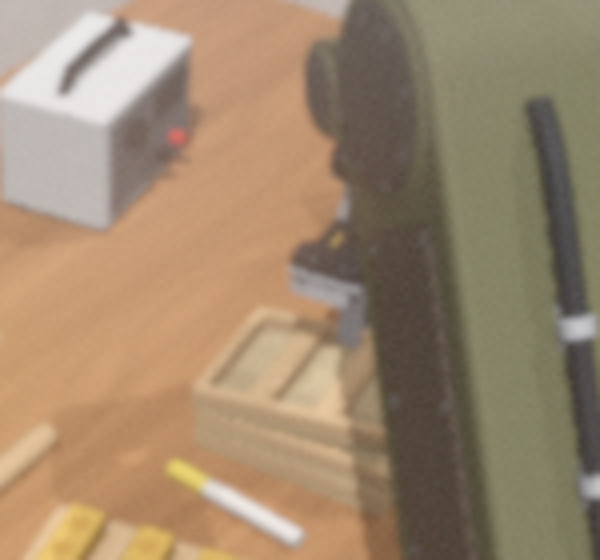

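View pics/top_23.png

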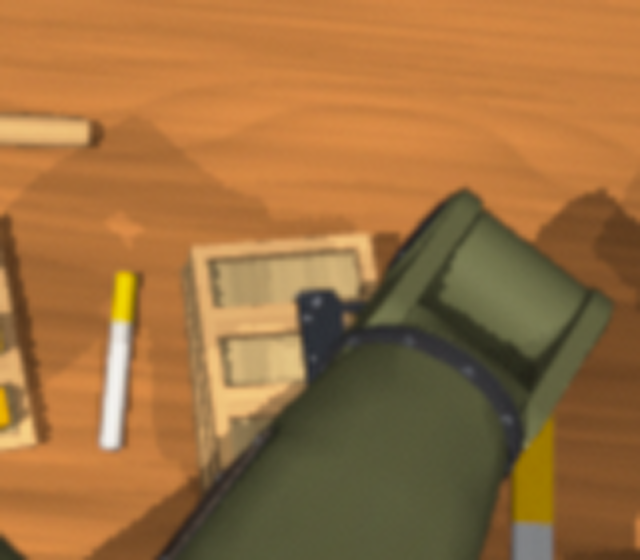

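Call:
drive_tool(steps=[{"delta_pos": [-0.5, -0.09, -1.8], "yaw": 0, "hand": 0}, {"delta_pos": [-0.5, -0.09, -1.8], "yaw": 0, "hand": 0}, {"delta_pos": [-0.5, -0.09, -1.8], "yaw": 0, "hand": 0}, {"delta_pos": [-0.3, -0.05, -1.2], "yaw": 0, "hand": 0}, {"delta_pos": [0, 0, 0], "yaw": 0, "hand": 0}])

```text
clock: 31.05
eef_pos: [545.2, -333.3, 74.1]
eef_rot: [3.141, -0.0, -2.967]
wrist_force: [-0.3, 0.2, 1.9]
finger_gap: 9.3
```

```bash
python3 shot.py 24 side,300,80,450,220,4 top,340,140,500,280,4; cat > stk.py <<'E'
import sys
from h import *
k=sys.argv[1]
for n in ("side","top"):
    c=np.load(f"pics/{n}{k}.npz");W=cloud(c);az=.174
    e=np.array([np.cos(az),np.sin(az)]);w=np.array([-e[1],e[0]])
    d=W[...,:2]-np.array((534.5,-270.2));a=d@e;b=d@w;Z=W[...,2]
    m=(abs(a)<96)&(abs(b)<70)&(Z>58)&(Z<85)
    co=np.linalg.lstsq(np.c_[a[m],b[m],np.ones(m.sum())],Z[m],rcond=None)[0]
    for _ in range(6):
        r=Z-(co[0]*a+co[1]*b+co[2]);g=m&(abs(r)<2);co=np.linalg.lstsq(np.c_[a[g],b[g],np.ones(g.sum())],Z[g],rcond=None)[0]
    print(n,"rim plane slopes a,b",co[:2].round(4),"z0",co[2].round(2),g.sum())
    r=Z-(co[0]*a+co[1]*b+co[2]);g=(abs(r)<2.5)&(abs(a)<115)&(abs(b)<90)
    for nm,u,v,sgn,lim in (("left",a,b,1,range(-80,81,8)),("far",b,a,1,range(-60,61,8)),("right",a,b,-1,range(-80,81,8)),("near",b,a,-1,range(-60,61,8))):
        L=[]
        for t in lim:
            s=g&(abs(u-t)<4)&(sgn*v>(50 if nm in("left","right") else 75))
            if s.sum()>2: L.append((t,(sgn*v[s]).max()))
        if len(L)>3:
            L=np.array(L);p=np.polyfit(L[:,0],L[:,1],1);print("  ",nm,np.median(L[:,1]).round(1),"slope",(sgn*p[0]).round(3),len(L))
E
python3 stk.py 24
```

```text
31.15 [ 545.26 -333.27   74.39] [ 3.1414e+00 -3.0000e-04 -2.9674e+00] [-1.03 -0.13  1.36] 9.675024485364817
side rim plane slopes a,b [-0.0495 -0.0117] z0 69.96 267
   left 71.8 slope 0.002 20
   far 96.7 slope 0.0 13
   right 67.7 slope -0.034 9
top rim plane slopes a,b [-0.0552 -0.0107] z0 70.0 347
   left 66.9 slope 0.004 19
   far 96.6 slope -0.004 16
   right 68.7 slope -0.206 5
```

Call:
drive_tool(steps=[{"delta_pos": [0, 0, 2], "yaw": 0, "hand": 0}, {"delta_pos": [0, 0, 0.5], "yaw": 0, "hand": 0}, {"delta_pos": [-1.2, -0.5, 0], "yaw": 0, "hand": 0}, {"delta_pos": [-1.2, -0.5, 0], "yaw": 0, "hand": 0}, {"delta_pos": [0, 0, 0], "yaw": 0, "hand": 0}])

```text
clock: 31.57
eef_pos: [542.6, -334.3, 76.8]
eef_rot: [3.141, -0.0, -2.967]
wrist_force: [-0.3, 0.3, -2.0]
finger_gap: 9.6
```

```bash
python3 shot.py 25 side,300,80,450,220,4 top,340,140,500,280,4; python3 stk.py 25; python3 - <<'E'
# pile now vs start: left face position, side & top: points z 5..40 near left face
from h import *
for n in ("side","top"):
  for k in (0,25):
    c=np.load(f"pics/{n}{k}.npz");W=cloud(c);az=.174
    e=np.array([np.cos(az),np.sin(az)]);w=np.array([-e[1],e[0]])
    d=W[...,:2]-np.array((534.5,-270.2));a=d@e;b=d@w;Z=W[...,2]
    s=(Z>10)&(Z<36)&(b>55)&(b<85)&(a>-60)&(a<85)
    if s.sum()>5:
        p=np.polyfit(a[s],b[s],1);print(n,k,"left face b",np.median(b[s]).round(2),"slope",p[0].round(3),s.sum())
    s=(Z>10)&(Z<36)&(a>80)&(a<105)&(abs(b)<70)
    if s.sum()>5: print("   far face a",np.median(a[s]).round(2),s.sum())
E
```

```text
31.6667 [ 542.83 -334.28   76.92] [ 3.1414e+00 -2.0000e-04 -2.9674e+00] [ 0.1   0.61 -1.29] 9.463730704577811
side rim plane slopes a,b [-0.0421 -0.0055] z0 70.98 233
   left 70.2 slope -0.01 20
   far 93.0 slope -0.001 11
   right 68.3 slope -0.02 8
top rim plane slopes a,b [-0.0613  0.006 ] z0 71.29 380
   left 66.0 slope -0.008 20
   far 93.9 slope 0.009 16
   right 69.4 slope -0.22 6
side 0 left face b 68.69 slope 0.003 217
   far face a 84.11 56
side 25 left face b 68.56 slope -0.003 218
   far face a 87.44 16
top 0 left face b 67.0 slope -0.011 83
   far face a 82.78 67
top 25 left face b 66.78 slope -0.009 88
```

```bash
cat > lf.py <<'E'
import sys
from h import *
for k in sys.argv[1:]:
  for n in ("side","top"):
    c=np.load(f"pics/{n}{k}.npz");W=cloud(c);az=.174
    e=np.array([np.cos(az),np.sin(az)]);w=np.array([-e[1],e[0]])
    d=W[...,:2]-np.array((534.5,-270.2));a=d@e;b=d@w;Z=W[...,2]
    for lo,hi in ((8,38),(52,62)):
        s=(Z>lo)&(Z<hi)&(b>60)&(b<78)&(a>-60)&(a<85)
        if s.sum()>8:
            p=np.polyfit(a[s],b[s],1);print(n,k,lo,hi,"left face b med",np.median(b[s]).round(2),"at a=0",p[1].round(2),"slope",p[0].round(3),s.sum())
E
python3 lf.py 25
```

```text
side 25 8 38 left face b med 68.59 at a=0 68.88 slope -0.003 260
side 25 52 62 left face b med 68.21 at a=0 68.33 slope 0.002 79
top 25 8 38 left face b med 66.75 at a=0 67.15 slope -0.009 101
top 25 52 62 left face b med 66.74 at a=0 66.77 slope -0.002 29
```

Call:
drive_tool(steps=[{"delta_pos": [0, 0.2, -1.5], "yaw": 0, "hand": 0}, {"delta_pos": [-0.2, 0, -1.5], "yaw": 0, "hand": 0}, {"delta_pos": [-0.2, 0, -1.2], "yaw": 0, "hand": 0}, {"delta_pos": [-0.2, 0, -0.8], "yaw": 0, "hand": 0}, {"delta_pos": [0, 0, 0], "yaw": 0, "hand": 0}])

```text
clock: 32.08
eef_pos: [542.4, -334.2, 72.1]
eef_rot: [-3.141, 0.0, -2.968]
wrist_force: [-1.6, -1.4, 1.3]
finger_gap: 9.8
```

Call:
drive_tool(steps=[{"delta_pos": [0, 0, -1], "yaw": 0, "hand": 0}, {"delta_pos": [0, 0, 0], "yaw": 0, "hand": 0}])

```text
clock: 32.25
eef_pos: [542.4, -334.2, 71.0]
eef_rot: [-3.141, 0.0, -2.967]
wrist_force: [-1.4, -0.2, 2.7]
finger_gap: 9.5
```

Call:
drive_tool(steps=[{"delta_pos": [0, 0, -0.8], "yaw": 0, "hand": 0}, {"delta_pos": [0, 0, 0], "yaw": 0, "hand": 0}])

```text
clock: 32.42
eef_pos: [542.4, -334.1, 70.1]
eef_rot: [-3.142, 0.0, -2.967]
wrist_force: [-1.5, -1.6, 1.8]
finger_gap: 9.8
```

```bash
python3 shot.py 26 side,300,80,450,220,4 top,340,140,500,280,4; python3 stk.py 26;python3 lf.py 26
```

```text
32.5167 [ 542.37 -334.1    70.22] [-3.1415  0.     -2.9674] [-1.65 -0.69  1.31] 9.477465168209882
side rim plane slopes a,b [-0.0097 -0.0043] z0 66.4 294
   left 70.3 slope -0.003 19
   far 93.9 slope 0.004 11
   right 66.5 slope -0.079 9
top rim plane slopes a,b [-0.017  -0.0021] z0 66.53 365
   left 65.5 slope -0.004 20
   far 93.3 slope -0.008 16
   right 68.0 slope -0.222 6
side 26 8 38 left face b med 68.91 at a=0 69.1 slope -0.012 254
side 26 52 62 left face b med 68.44 at a=0 68.64 slope 0.001 91
top 26 8 38 left face b med 66.9 at a=0 67.23 slope -0.007 96
top 26 52 62 left face b med 66.71 at a=0 65.89 slope -0.0 39
```

Call:
drive_tool(steps=[{"delta_pos": [0, 0, -0.7], "yaw": 0, "hand": 0}, {"delta_pos": [0, 0, 0], "yaw": 0, "hand": 0}])

```text
clock: 32.68
eef_pos: [542.3, -334.1, 69.4]
eef_rot: [3.142, -0.0, -2.967]
wrist_force: [-0.8, 0.5, 2.3]
finger_gap: 9.6
```

Call:
drive_tool(steps=[{"delta_pos": [0, 0, -0.7], "yaw": 0, "hand": 0}, {"delta_pos": [0, 0, 0], "yaw": 0, "hand": 0}])

```text
clock: 32.85
eef_pos: [542.3, -334.1, 69.0]
eef_rot: [-3.141, 0.0, -2.967]
wrist_force: [-2.2, 0.2, 5.3]
finger_gap: 9.7
```

Call:
drive_tool(steps=[{"delta_pos": [0, 0, 0], "yaw": 0, "hand": 0}, {"delta_pos": [0, 0, 0], "yaw": 0, "hand": 0}], squeeze=6)

```text
clock: 33.02
eef_pos: [542.4, -334.1, 69.0]
eef_rot: [-3.141, 0.0, -2.967]
wrist_force: [-1.0, -0.9, 4.7]
finger_gap: 9.7
```

Call:
drive_tool(steps=[{"delta_pos": [0, 0, 0], "yaw": 0, "hand": 12}, {"delta_pos": [0, 0, 0], "yaw": 0, "hand": 18}, {"delta_pos": [0, 0, 0], "yaw": 0, "hand": 26}, {"delta_pos": [0, 0, 0], "yaw": 0, "hand": 28}])

```text
clock: 33.35
eef_pos: [542.2, -334.0, 68.5]
eef_rot: [3.141, -0.0, -2.967]
wrist_force: [0.1, -0.3, -0.1]
finger_gap: 26.5
```

Call:
drive_tool(steps=[{"delta_pos": [0, 0, 2], "yaw": 0, "hand": 28}, {"delta_pos": [0, 0, 8], "yaw": 0, "hand": 28}, {"delta_pos": [0, 0, 20], "yaw": 0, "hand": 28}, {"delta_pos": [0, 0, 30], "yaw": 0, "hand": 28}, {"delta_pos": [0, 0, 35], "yaw": 0, "hand": 28}])

```text
clock: 33.77
eef_pos: [541.7, -333.7, 164.2]
eef_rot: [3.14, -0.002, -2.967]
wrist_force: [0.0, -0.4, 0.1]
finger_gap: 28.3
```

Call:
drive_tool(steps=[{"delta_pos": [-20, -20, 20], "yaw": 0, "hand": 28}, {"delta_pos": [-30, -24, 10], "yaw": 0, "hand": 28}, {"delta_pos": [-32, -24, 0], "yaw": 0, "hand": 28}, {"delta_pos": [-32, -24, 0], "yaw": 0, "hand": 28}, {"delta_pos": [-32, -24, 0], "yaw": 0, "hand": 28}])

```text
clock: 34.18
eef_pos: [412.1, -435.4, 194.3]
eef_rot: [-3.124, -0.023, -3.014]
wrist_force: [0.1, -0.3, 0.4]
finger_gap: 28.0
```

Call:
drive_tool(steps=[{"delta_pos": [-30, -24, 0], "yaw": 0, "hand": 28}, {"delta_pos": [-30, -24, 0], "yaw": 0, "hand": 28}, {"delta_pos": [-30, -24, 0], "yaw": 0, "hand": 28}, {"delta_pos": [-20, -10, 0], "yaw": 0, "hand": 28}, {"delta_pos": [0, 0, 0], "yaw": 0, "hand": 28}])

```text
clock: 34.6
eef_pos: [344.9, -481.8, 188.4]
eef_rot: [-3.084, -0.074, -3.103]
wrist_force: [-0.7, 0.1, -0.4]
finger_gap: 27.9
```

```bash
python3 shot.py 30 side,200,80,480,280,2.8 top,180,140,500,300,2.5; python3 stk.py 30;python3 lf.py 30; python3 flat.py top 30; python3 flat.py side 30
```

```text
34.7 [ 346.92 -480.84  188.57] [-3.0842 -0.0729 -3.1006] [-0.88 -0.24 -0.18] 27.983149191694867
side rim plane slopes a,b [ 0.0018 -0.0007] z0 65.67 436
   left 70.0 slope 0.002 20
   far 93.3 slope 0.012 12
   right 67.6 slope 0.008 19
   near 91.1 slope -0.018 13
top rim plane slopes a,b [-0.0039  0.0045] z0 65.24 704
   left 66.1 slope -0.007 21
   far 93.0 slope -0.006 16
   right 69.7 slope -0.001 20
   near 91.7 slope -0.006 16
side 30 8 38 left face b med 68.91 at a=0 69.07 slope -0.006 251
side 30 52 62 left face b med 68.87 at a=0 68.66 slope 0.002 78
top 30 8 38 left face b med 66.9 at a=0 67.29 slope -0.011 98
top 30 52 62 left face b med 66.73 at a=0 65.95 slope 0.007 36
nest 1 365 top z med 44.89 slopes [0.016 0.003] [array([-62.2,   1.2]), array([109.6,  32.7]), np.float64(89.9)]
nest 2 355 top z med 44.77 slopes [0.027 0.   ] [array([-4.6, -1.8]), array([109.7,  32.8]), np.float64(89.9)]
nest 3 345 top z med 44.83 slopes [ 0.004 -0.004] [array([58.4, -1.6]), array([109.4,  32.3]), np.float64(89.5)]
rim 1012 [array([ 0.2, -1.9]), array([187.9, 138.1]), np.float64(0.0)] 21.28
nest 1 270 top z med 45.41 slopes [ 0.026 -0.004] [array([-63.3,   4.8]), array([113.5,  32.8]), np.float64(89.9)]
nest 2 263 top z med 45.65 slopes [ 0.035 -0.007] [array([-5.3,  2.4]), array([111. ,  32.3]), np.float64(89.6)]
nest 3 240 top z med 46.0 slopes [ 0.047 -0.007] [array([57.5,  1.7]), array([112.6,  32.1]), np.float64(88.7)]
rim 771 [array([0.1, 0.3]), array([188.8, 143.3]), np.float64(0.1)] 21.91
```

View pics/side_30.png

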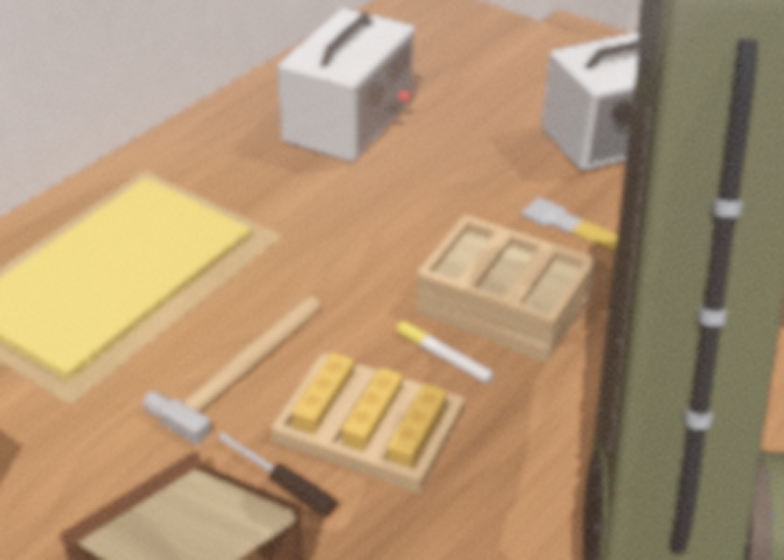

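View pics/top_30.png

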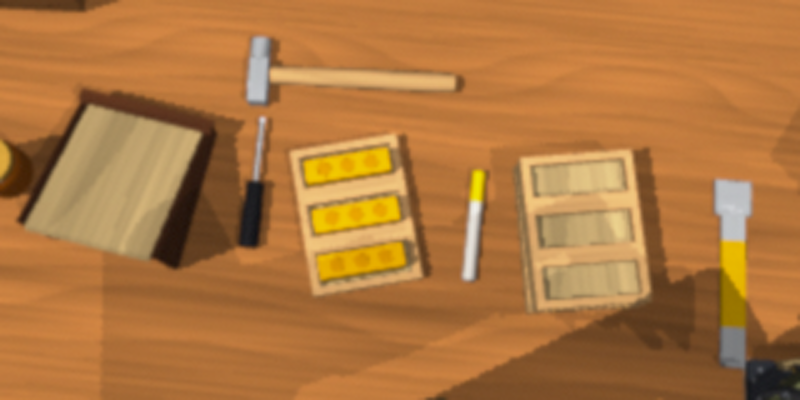

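```bash
python3 - <<'E'
from h import *
from cell import manip
print(manip.read_state()["joints"].round(3))
for n,k,h in (("top",0,44),("top",30,66),("side",0,44),("side",30,66)):
    c=np.load(f"pics/{n}{k}.npz");W=cloud(c);X,Y,Z=W[...,0],W[...,1],W[...,2]
    m=(X>420)&(X<660)&(Y>-380)&(Y<-180);rim=m&(abs(Z-h+.7)<3.5)
    rim=cv2.morphologyEx(np.uint8(rim),cv2.MORPH_CLOSE,np.ones((3,3)))
    lab=cv2.connectedComponentsWithStats(rim);i=1+np.argmax(lab[2][1:,4]);g=(lab[1]==i)
    cs,_=cv2.findContours(np.uint8(g),cv2.RETR_CCOMP,cv2.CHAIN_APPROX_NONE)
    for q in cs:
        if cv2.contourArea(q)<60: continue
        r=cv2.minAreaRect(np.float32(ray(c,q[:,0,:],h)[:,:2]));print(n,k,np.round(r[0],1),np.round(r[1],1),round(r[2],1))
E
```

```text
[-0.968  0.421  1.441 -0.097  1.272 -2.554]
top 0 [ 534.6 -272. ] [187.2 139. ] 9.9
top 0 [ 472.7 -283.4] [ 46.9 123.2] 9.7
top 0 [ 533.9 -272.2] [ 47.8 122.9] 9.5
top 0 [ 595.1 -261.7] [ 49.8 123.6] 10.1
top 30 [ 535.5 -271.5] [187.3 138.6] 10.1
top 30 [ 473.5 -282.2] [ 46.2 122.4] 10.0
top 30 [ 535.6 -271.3] [ 46.5 122.9] 10.0
top 30 [ 597.3 -260.3] [ 46.2 122.8] 10.1
side 0 [ 533.2 -266.8] [189.4 144.9] 10.1
side 0 [ 473.  -281.2] [ 46.8 123.6] 11.0
side 0 [ 533.7 -270. ] [ 46.9 124. ] 10.4
side 0 [ 594.9 -257.2] [ 46.2 120.5] 10.4
side 30 [ 534.6 -266.9] [189.2 144.6] 10.5
side 30 [ 472.8 -279.7] [ 45.7 123.2] 11.2
side 30 [ 535.4 -266. ] [ 46.6 118.5] 9.6
side 30 [ 597.4 -256.8] [ 46.2 122.4] 9.7
```

Call:
drive_tool(steps=[{"delta_pos": [0, 0, 0], "yaw": -0.1, "hand": 28}, {"delta_pos": [0, 0, 5], "yaw": -0.1, "hand": 28}, {"delta_pos": [0, 0, 5], "yaw": -0.1, "hand": 28}, {"delta_pos": [0, 0, 0], "yaw": -0.05, "hand": 28}, {"delta_pos": [0, 0, 0], "yaw": 0, "hand": 28}])

```text
clock: 35.12
eef_pos: [347.8, -480.6, 198.6]
eef_rot: [-3.084, -0.073, 2.832]
wrist_force: [0.9, -0.1, 0.4]
finger_gap: 27.6
```

Call:
drive_tool(steps=[{"delta_pos": [0, 0, 0], "yaw": 0, "hand": 28}, {"delta_pos": [0, 0, 0], "yaw": 0, "hand": 28}, {"delta_pos": [0, 0, 0], "yaw": 0, "hand": 28}])

```text
clock: 35.37
eef_pos: [346.9, -480.9, 198.1]
eef_rot: [-3.084, -0.074, 2.834]
wrist_force: [0.9, 0.7, -0.1]
finger_gap: 28.1
```

```bash
python3 shot.py 31 top,180,140,500,300,2.5; python3 - <<'E'
from cell import manip
import numpy as np
s=manip.read_state();print(s["joints"].round(3),s["qd"].round(3))
a=np.load("pics/top30.npz")["range_z"][150:290,180:470].astype(float);b=np.load("pics/top31.npz")["range_z"][150:290,180:470].astype(float)
print("median |diff|",np.median(abs(a-b)),"frac>8mm",(abs(a-b)>8).mean())
print(manip.sign_off())
E
```

```text
35.4167 [ 346.83 -480.99  198.12] [-3.0842 -0.0736  2.8338] [ 0.31 -0.03 -0.74] 28.141346355096516
[-0.969  0.431  1.403 -0.093  1.331 -2.211] [-0.004 -0.    -0.001 -0.001  0.001  0.006]
median |diff| 2.69561767578125 frac>8mm 0.053152709359605914
the job is handed in; nothing more can be done
None
```

I moved both bars into the flat tray, stacked the emptied tray on the pile, and handed the job in at 35.4 s. The robot was clear of everything by then, but one joint reading may be a range violation (below).

- **Bars:** each was gripped across its width while still tilted, carried over, and set into the nest on one edge. I then eased it upright until it sat level. bar_2 is in nest 2 and bar_1 in nest 3. In the last pictures all three bar tops are level and within 0.6 mm of each other in height, in both views, and the flat tray reads within about 1 mm of where it started.
- **Emptied tray:** I lifted it by its right side wall, touched its far edge on the pile, pivoted it level and released it with its weight on the pile. It now reads level (slopes under 0.005 rad) with its rim at about 65.5 mm, where 66 mm is expected. It is flush to about 1–2 mm. The pile below showed no measurable shift.

- **Possible range violation:** while I was backing the arm away at the end, joint 6 came up against its limit. It read -2.554 rad against a stated -2.55, so the tool also leaned slightly. I turned it back to -2.21 before handing in. I can't tell whether the 0.004 rad counts as passing the range.
- **Cameras:** the two views disagreed by 2–3 mm sideways. The side view matched the robot better, so I relied on that one.
- **Last still check:** I compared two depth pictures taken just before handing in. About 5% of the pixels differed by more than 8 mm, and I didn't look into why.
- **Forces:** the highest contact force reported was about 18 N.

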